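# Set the blade gap of a board separator

### The job

Set the blade gap of the board separator: turn its black ring clockwise until you feel the blades just touch, without forcing them, then back it off three clicks. Then swing the yellow lock lever fully over, away from the robot's side, and let go; leave the red drag pointer to the ring (do not touch it yourself) and do not disturb anything else on the bench.

Things in the scene. Friction and masses are not known exactly. Their poses are not given: they have to be found in the camera images.
- machine: bench board separator, a white box 150 x 320 x 85 mm (x, y, z) fixed to the table; origin at the centre of its underside, x away from the robot's side, y along its length, z up. On its flat top: blade-gap ring at y = +75 mm, lock lever at y = -85 mm. The blades are on its +x face; the ring angle where they meet differs every time and cannot be seen from outside
- ring (a joint): turn of the blade-gap ring about its vertical axis, rad; grows clockwise seen from above, which closes the blades. It clicks every 20 degrees (0.349 rad): turning takes up to about 0.15 N m at each click, then it drops into the next notch and, let go, rests there. From the start it is 0.3 to 1.6 rad clockwise to the touch of the blades; one notch lies about 2 degrees before it
- ring_grip (a point): point on the ring's axis at the height to hold it, 39 mm above the machine's top. The grip is an upright black bar 60 mm long, 16 mm thick, 34 mm tall, from 16 to 50 mm above the machine's top, standing across a black disc of 72 mm diameter. The point's x axis runs along the bar to the end with the white line, z up
- ring_index (a point): index of the ring: 45 mm from its axis, straight out from the bar's white-lined end, 8 mm above the machine's top. Where the blades touch, they push the ring back with about 5 N m more per rad of turn: 0.3 N m in all is a clear touch, 0.6 N m is still safe, above about 0.7 N m the edges are damaged
- pointer (a joint): turn of the red drag pointer about the same axis, rad, same sense and zero as the ring. It stands clockwise of the index; once the index reaches it the ring pushes it along, and it stays there by light friction when the ring is turned back: it marks the ring's farthest clockwise setting
- pointer_tip (a point): index point of the red drag pointer, a tab reaching 40 to 60 mm from the ring's axis, 6 mm wide, top 6 mm above the machine's top: 45 mm from the axis, 8 mm above the machine's top; coincides with the ring's index while the ring pushes it. Three clicks back from the touch the points are 45 to 53 mm apart (two: under 39 mm, four: over 58 mm)
- lock (a joint): lock lever, rad: 0 leaning 0.5 rad towards the machine's -x (open), 1.0 (end stop) leaning 0.5 rad towards its +x (locked). It stays where it is left; it takes about 1 N at the knob to move it
- lock_tip (a point): centre of the lever's yellow ball knob, 26 mm diameter, at the end of a 10 mm rod. The ball is 60 mm from the pivot, which runs along the machine's y axis 22 mm above the machine's top at machine x = 0, y = -85 mm; below is a grey block 70 x 50 x 25 mm
- spare_blade: steel blade disc, 38 mm across, 5 mm thick, lying on the machine's top between ring and lever; not to be disturbed
- screwdriver: red-handled screwdriver lying on the table, origin at its middle; not to be disturbed
- screw_cup: blue cup, 64 mm wide, 45 mm high; not to be disturbed
- wire_reel: copper-coloured reel, 70 mm wide, 35 mm high; not to be disturbed
- loose_board: green circuit board 90 x 70 mm lying on the table; not to be disturbed

How it is judged:
By the outcome, as a careful person would: the job done as asked, in the order asked, and still so for the second after the job is handed in, with the robot touching nothing.
It also fails if it takes over 61 s, if anything falls off the work surface, if the arm or the gripper's body presses on something with over 40 N, if the wrist force passes 120 N, or if a joint passes its speed limit or range.

### The arm

A 6-joint arm with a two-finger parallel gripper is mounted at the origin on the work surface. World frame = base frame: x ahead of the robot, y to its left, z up, the work surface at z = 0. Lengths are in m, angles in rad, forces in N, time in s.
With the tool pointing down it reaches from about 0.375 to 0.9 m from the base axis. Payload 3.1 kg.
Tool frame: the origin (TCP) lies at the very end of the fingers, on their centre line; the grasp point (between the pads) lies 19 mm behind it; z points along the fingers, y is the direction in which the jaws open and shut (so a half turn about z gives the same grasp; the last joint's range is limited). The gripper opens to 87 mm and grips with 3 to 60 N. Pads are 19 mm wide; open, the fingers measure 117 mm over their backs; the gripper's body (75 mm by 190 mm) begins 51 mm behind the grasp point.
Start: joints at [-1.462, 0.527, 1.433, -0, 1.181, -0.178], TCP at [0.177, -0.599, 0.187] pointing down, gripper open.
Joint ranges: [-3.08, 3.08], [-0.75, 2.2], [0.22, 2.44], [-1.43, 4.57], [0, 2.65], [-2.85, 2.85]. Speed limits (rad/s): [2.79, 2.79, 3.14, 3.14, 3.14, 3.14].

### API

Orientations are given as a unit quaternion [x, y, z, w].
In Python, from rig import robot gives the robot as it stands. The module is installed in compiled form; this text tells all that it offers.
- The arm moves only by the tool send_rows, never from a script. Its argument "deltas" is a list of rows, each an object of numbers: "tx", "ty", "tz": the shift along the tool's x, y, z in cm; "rx", "ry", "rz": the turn, a rotation vector about the tool's x, y, z in rad. A call has 1 to 5 rows; each row is the pose to reach, as a shift and turn from the pose commanded when the call began, along the tool's axes at that moment; what a row does not reach only later rows make up. A row lasts 1/12 s, in which the tool goes at most 41.7 mm and 7.16 degrees, less where a joint would pass 70% of its speed; a pose out of reach is approached as far as the arm can. A call with a gripper value outside its range is refused whole. "claw" is the finger opening in cm, from 0 to 8.7, set as the call begins (left out, the last holds). The fingers move at their own pace and stop on an object; "squeeze" is the grip in N (left out, the last holds). Time passes only in rows, so rows that repeat a pose let the fingers close. It gives the time, the measured TCP pose, the force and the opening at its end, in the units of the state.
- robot.get_obs(): the state, without advancing time (a new reading comes with each control period).
- robot.camera(name): name is "side" or "top" or "wrist"; returns a dict with "color" (420x560x3 uint8, red, green, blue), "z_map" (420x560 float32, m along the optical axis (not along the pixel's ray), 0 where there is no reading), "intrinsics" (3x3 intrinsics, pixels), "distortion" ([k1, k2, p1, p2, k3] as OpenCV has them; the pictures are not rectified), "R" (3x3) and "t" (3): a world point X has camera coordinates R X + t; the wrist camera has in their place "tool_from_camera" (4x4, takes a point from camera to tool coordinates, whose origin is the TCP and whose axes are the flange's). Camera axes: x right, y down, z forward; pixel columns grow to the right and rows downward; lengths in m; the calibration is good to about 2 mm. A picture is of the moment at which its call begins: read the wrist's pose just before it.
- robot.hand_in(): hands the job in, once; it reports no verdict.
Trained networks look in the newest picture that a camera, given by its name, has taken for a name from the list of things; names that differ only in an ending like _2 or _b are one class to them, and where a whole thing is asked for, a point or a joint stands for the part that bears it (a point fixed in the world has none). Each returns a list of dicts, best first, with "p" (0 to 1); they miss things now and then, are a little off and sometimes report something else, mostly with a low value. They report only what shows in the picture. A call takes as long as a camera call.
- robot.outline_of(label, camera): "pixels" (420x560 bool, what is visible of it) and "xy" ([column, row] in pixels, amid what is visible of it).
- robot.tip_of(label, camera): "xy" ([column, row] in pixels: a listed point, or the origin of a listed thing).
The state is a dict: "time": time; "q": joint angles; "joint_velocities": joint speeds; "joint_torque": joint torques, N m; "position": TCP position; "tool_rot": TCP orientation; "ft_force": force on the tool from outside, world axes, zero at the start; "moment": the same for the moment, N m; "grip_width": finger opening in m.
Only numpy, scipy, OpenCV 4.12 (cv2) and the standard library are available. Lean on these libraries where they do the work, as an engineer would, in place of code of your own. Each camera call takes 0.05 s, during which the arm holds its last target.

## Working session

There is one attempt and no reset: what is moved stays moved. The work goes in short steps, Python scripts to look and compute and a tool call to move; the robot and the scene stay as the last step left them, time stands still between calls to the robot, and variables do not carry over. Pictures are saved under pics/ and viewed, and the job is handed in when it is done.

Besides the shell and the picture viewer there is one more tool, called after ">>>" as name(argument=value, ...), one argument or row to a line, values as JSON. send_rows: Moves the arm, as the interface text tells. Its arguments: {"type":"object","properties":{"deltas":{"type":"array","items":{"type":"object","properties":{"tx":{"type":"number"},"ty":{"type":"number"},"tz":{"type":"number"},"rx":{"type":"number"},"ry":{"type":"number"},"rz":{"type":"number"}}}},"claw":{"type":"number"},"squeeze":{"type":"number"}},"required":["deltas"]}

```bash
mkdir -p pics
cat > h.py <<'E'
from rig import robot
import numpy as np, cv2
from scipy.spatial.transform import Rotation as Ro
def snap(n,f):
    c=robot.camera(n); cv2.imwrite('pics/'+f,c['color'][:,:,::-1]); return c
def pose(o):
    T=np.eye(4);T[:3,:3]=Ro.from_quat(o['tool_rot']).as_matrix();T[:3,3]=o['position'];return T
def px2w(c,xy,z=None,T=None):
    # intersect with plane z or use depth
    u=cv2.undistortPoints(np.array([[xy]],float),c['intrinsics'],np.array(c['distortion'],float))[0,0]
    d=np.array([u[0],u[1],1.])
    if 'R' in c: R=c['R'].T; o=-R@c['t']
    else:
        M=T@c['tool_from_camera']; R=M[:3,:3]; o=M[:3,3]
    w=R@d
    if z is None:
        k=c['z_map'][int(round(xy[1])),int(round(xy[0]))]
    else: k=(z-o[2])/w[2]
    return o+k*w
E
python3 - <<'E'
from h import *
o=robot.get_obs();print(o)
for n in ['side','top']:
    c=snap(n,n+'0.png')
    print(n,c['intrinsics'],c['R'],c['t'])
    for l in ['machine','ring_grip','ring_index','pointer_tip','lock_tip','spare_blade','screwdriver','screw_cup','wire_reel','loose_board']:
        r=robot.tip_of(l,n)
        for q in r[:2]:
            print(l,round(q['p'],2),np.round(q['xy'],1),np.round(px2w(c,q['xy']),3))
E
```

```text
{'time': 0.0, 'q': array([-1.46249965e+00,  5.28465537e-01,  1.43391506e+00, -2.40394650e-05,
        1.18135465e+00, -1.78512237e-01]), 'joint_velocities': array([ 0.00115136, -0.0004513 , -0.00091389, -0.00148597,  0.00096421,
        0.00038605]), 'joint_torque': array([-5.02118237e-04, -4.40047073e+01, -1.76592976e+01,  6.31693332e-02,
        5.80244057e-02, -1.57950049e-04]), 'position': array([ 0.17673316, -0.59865213,  0.18566803]), 'tool_rot': array([ 9.89733969e-01,  1.42917892e-01,  2.64950074e-05, -1.07102233e-03]), 'ft_force': array([ 0.22046671,  0.63889735, -0.56745106]), 'moment': array([0.0073536 , 0.035753  , 0.01547339]), 'grip_width': 0.08726204071972789}
side [[384.55098024   0.         285.62889958]
 [  0.         384.55098024 210.56934333]
 [  0.           0.           1.        ]] [[-0.75421928 -0.65648553 -0.01341737]
 [-0.4872373   0.57323871 -0.65878464]
 [ 0.44017394 -0.49033063 -0.75221192]] [0.37409828 0.38301305 0.97150664]
machine 0.69 [267.8 239.8] [0.534 0.034 0.086]
ring_grip 0.76 [247.8 228.5] [0.579 0.066 0.133]
ring_index 0.93 [232.9 231.6] [0.63
[... 523 characters left out ...]
[-0.03200971  0.53708195  1.11053604]
machine 0.98 [277.7 196. ] [ 0.555 -0.013  0.085]
ring_grip 0.57 [245.5 184.4] [0.578 0.072 0.135]
ring_grip 0.37 [247.5 172.6] [0.621 0.071 0.088]
ring_index 0.85 [245.2 171.8] [0.623 0.078 0.086]
pointer_tip 0.58 [246.2 170.2] [0.628 0.075 0.086]
pointer_tip 0.25 [277.  197.6] [ 0.552 -0.011  0.082]
lock_tip 0.58 [312.9 195.8] [ 0.541 -0.103  0.172]
spare_blade 0.67 [282.2 173.6] [ 0.618 -0.025  0.087]
screwdriver 0.94 [430.9 251.7] [ 0.406 -0.457 -0.002]
screwdriver 0.2 [156.1 167.3] [0.657 0.35  0.004]
screw_cup 0.68 [409.5 187.4] [ 0.595 -0.402  0.006]
wire_reel 0.6 [135.7 220.1] [0.495 0.391 0.035]
loose_board 0.57 [157.7 167.4] [0.655 0.344 0.009]
```

Run:
```python
import cv2,numpy as np
a=cv2.imread('pics/top0.png')
b=cv2.resize(a[130:270,200:360],None,fx=5,fy=4.28*5/4.28/1.2*1.2 if 0 else 5,interpolation=cv2.INTER_CUBIC)[:600]
cv2.imwrite('pics/top0c.png',b[:600])
a=cv2.imread('pics/side0.png')
cv2.imwrite('pics/side0c.png',cv2.resize(a[160:280,190:350],None,fx=5,fy=5,interpolation=cv2.INTER_CUBIC))
```

```text
(no output)
```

View pics/top0.png

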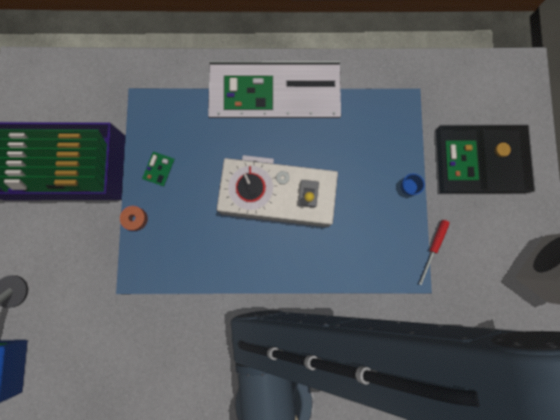

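View pics/top0c.png

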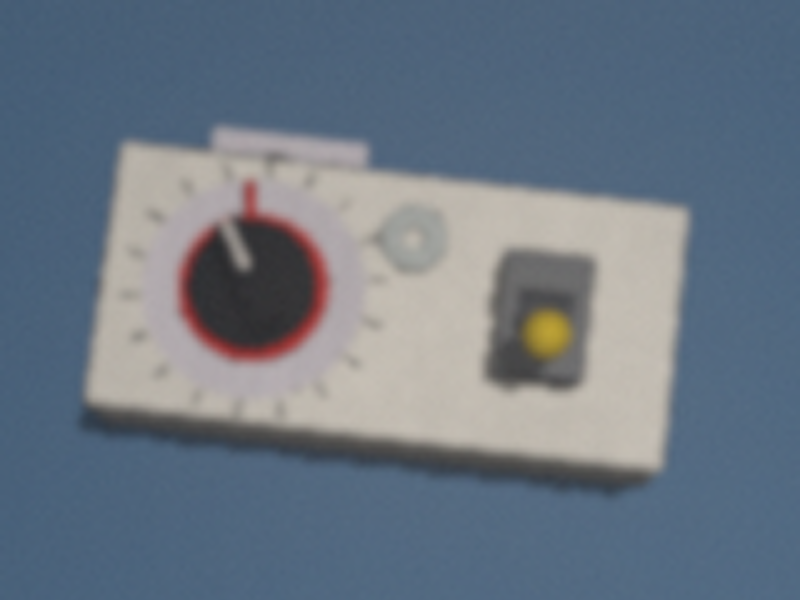

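View pics/side0c.png

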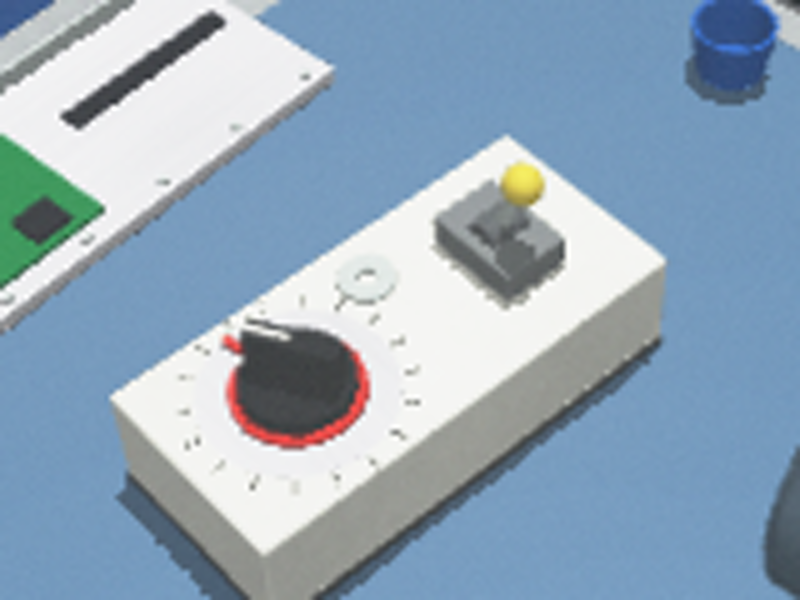

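Run:
```python
from h import *
c=robot.camera('top')
f=lambda x,y,z:px2w(c,[200+x/5-.4,130+y/5-.4],z)
P=[f(*p,.085) for p in [(125,143),(690,208),(660,470),(87,403)]]
for p in P: print(np.round(p,4))
print(np.linalg.norm(P[0]-P[1]),np.linalg.norm(P[1]-P[2]),np.linalg.norm(P[3]-P[2]),np.linalg.norm(P[0]-P[3]))
ctr=sum(P)/4
yax=(P[0]+P[3]-P[1]-P[2]);yax/=np.linalg.norm(yax);xax=np.array([yax[1],-yax[0],0])
print('ctr',ctr,'yaw',np.arctan2(xax[1],xax[0]))
print('ring exp',ctr+.075*yax,'lock pivot',ctr-.085*yax, 'locktip open',ctr-.085*yax-.06*np.sin(.5)*xax,'locked',ctr-.085*yax+.06*np.sin(.5)*xax)
print('ball',f(548,333,.085+.022+.06*np.cos(.5)+.0))
print('disc',f(253,287,.09))
print('white line',f(222,220,.135),f(245,266,.135))
print('pointer',f(250,183,.09),f(251,215,.09))
o=robot.outline_of('machine','top')
# depth points check
zz=[]
pts=[]
for v in range(140,240):
  for u in range(205,350):
    w=px2w(c,[u,v]); pts.append(w)
pts=np.array(pts)
m=abs(pts[:,2]-.086)<.006
r=cv2.minAreaRect(pts[m][:,:2].astype(np.float32)*1000);print(r,np.median(pts[m][:,2]))
m=(pts[:,2]>.120)&(pts[:,1]>0.02); print(m.sum())
r=cv2.minAreaRect(pts[m][:,:2].astype(np.float32)*1000);print('bar',r,np.percentile(pts[m][:,2],[50,90]))
c=robot.camera('side')
pts=[]
for v in range(160,280):
  for u in range(190,350):
    w=px2w(c,[u,v]); pts.append(w)
pts=np.array(pts)
m=(pts[:,2]>.130)&(pts[:,1]>0.02)&(pts[:,2]<.145); print(m.sum())
r=cv2.minAreaRect(pts[m][:,:2].astype(np.float32)*1000);print('bar',r,np.percentile(pts[m][:,2],[50,90]))
m=(pts[:,2]>.145)&(pts[:,1]<-0.02); print(m.sum(),pts[m].mean(0))
```

```text
[0.6626 0.1355 0.085 ]
[ 0.6253 -0.179   0.085 ]
[ 0.479  -0.1595  0.085 ]
[0.5162 0.1533 0.085 ]
0.31674180143856007 0.14762659156118524 0.314996259938621 0.14741617176960745
ctr [ 0.57076904 -0.01239267  0.085     ] yaw -0.1181970666259992
ring exp [0.57961319 0.06208404 0.085     ] lock pivot [ 0.56074566 -0.09679961  0.085     ] locktip open [ 0.53218083 -0.09340752  0.085     ] locked [ 0.58931049 -0.1001917   0.085     ]
ball [ 0.54175912 -0.09413327  0.15965495]
disc [0.57976652 0.06298958 0.09      ]
white line [0.60694263 0.07615712 0.135     ] [0.58209982 0.06371617 0.135     ]
pointer [0.63842097 0.06527171 0.09      ] [0.62027712 0.06452445 0.09      ]
((569.8478393554688, -11.033782958984375), (321.9577941894531, 150.35093688964844), 83.1663589477539) 0.08376240258858725
138
bar ((578.8787841796875, 64.29631042480469), (59.158348083496094, 15.62382984161377), 23.350276947021484) [0.13317063 0.13560829]
104
bar ((579.9990844726562, 65.16566467285156), (58.059139251708984, 18.218795776367188), 23.70680046081543) [0.13467462 0.13696904]
61 [ 0.53744631 -0.08811285  0.16937674]
```

```bash
cat > plan.py <<'E'
from h import *
def plan(tgt,dyaw,n):
    """world target pos, total ccw yaw (rad) split in n calls; prints end-row tool-frame shift(cm), rz"""
    o=robot.get_obs();T=pose(o);p=T[:3,3]
    R=T[:3,:3]; yaw=np.arctan2(R[1,0],R[0,0])
    d=(np.array(tgt)-p)/n
    for i in range(n):
        a=yaw+dyaw*i/n
        x=np.array([np.cos(a),np.sin(a),0]);y=np.array([np.sin(a),-np.cos(a),0])
        print(i,'tx %.2f ty %.2f tz %.2f rz %.3f'%(100*d@x,100*d@y,-100*d[2],-dyaw/n))
E
python3 - <<'E'
from plan import *
plan([.5797,.0632,.24],np.radians(188.6),6)
E
```

```text
0 tx 9.56 ty -8.69 tz -0.89 rz -0.549
1 tx 12.69 ty -2.43 tz -0.89 rz -0.549
2 tx 12.10 ty 4.55 tz -0.89 rz -0.549
3 tx 7.95 ty 10.19 tz -0.89 rz -0.549
4 tx 1.47 ty 12.84 tz -0.89 rz -0.549
5 tx -5.44 ty 11.72 tz -0.89 rz -0.549
```

>>> send_rows(
  deltas=[
    {"tx":1.9,"ty":-1.74,"tz":-0.6,"rz":-0.11},
    {"tx":3.8,"ty":-3.5,"tz":-1.2,"rz":-0.22},
    {"tx":5.7,"ty":-5.2,"tz":-1.8,"rz":-0.33},
    {"tx":7.6,"ty":-7.0,"tz":-2.4,"rz":-0.44},
    {"tx":9.56,"ty":-8.69,"tz":-3.0,"rz":-0.55},
  ],
)

```text
schema error: expected keys tx, ty, tz, rx, ry, rz
```

>>> send_rows(
  deltas=[
    {"tx":2.54,"ty":-0.5,"tz":-0.6,"rz":-0.11},
    {"tx":5.1,"ty":-1.0,"tz":-1.2,"rz":-0.22},
    {"tx":7.6,"ty":-1.5,"tz":-1.7,"rz":-0.33},
    {"tx":10.2,"ty":-2.0,"tz":-2.1,"rz":-0.44},
    {"tx":12.69,"ty":-2.43,"tz":-2.3,"rz":-0.55},
  ],
)

```text
schema error: expected keys tx, ty, tz, rx, ry, rz
```

>>> send_rows(
  deltas=[
    {"tx":2.4,"ty":0.9,"rz":-0.11},
    {"tx":4.8,"ty":1.8,"rz":-0.22},
    {"tx":7.2,"ty":2.7,"rz":-0.33},
    {"tx":9.7,"ty":3.6,"rz":-0.44},
    {"tx":12.1,"ty":4.55,"rz":-0.55},
  ],
)

```text
schema error: expected keys tx, ty, tz, rx, ry, rz
```

Run:
```python
from plan import *
o=robot.get_obs();print(o['time'],o['position'],o['q'])
plan([.5797,.0632,.24],np.radians(188.6-94.5),3)
```

```text
1.25 [ 0.17681763 -0.5994253   0.18663345] [-1.46250739e+00  5.27519275e-01  1.43270969e+00 -7.65661359e-06
  1.18142724e+00 -1.78531412e-01]
0 tx 19.13 ty -17.39 tz -1.78 rz -0.547
1 tx 25.38 ty -4.89 tz -1.78 rz -0.547
2 tx 24.22 ty 9.04 tz -1.78 rz -0.547
```

>>> send_rows(
  deltas=[
    {"tx":1.9,"ty":-1.74,"tz":-0.6,"rx":0,"ry":0,"rz":-0.11},
    {"tx":3.8,"ty":-3.5,"tz":-1.2,"rx":0,"ry":0,"rz":-0.22},
    {"tx":5.7,"ty":-5.2,"tz":-1.8,"rx":0,"ry":0,"rz":-0.33},
    {"tx":7.6,"ty":-7.0,"tz":-2.4,"rx":0,"ry":0,"rz":-0.44},
    {"tx":9.56,"ty":-8.69,"tz":-3.0,"rx":0,"ry":0,"rz":-0.55},
  ],
)

```text
time: 1.67
position: [0.2443, -0.4878, 0.2169]
tool_rot: [0.913, 0.409, 0.0, -0.0]
ft_force: [-0.2, -0.8, -0.5]
grip_width: 0.0867
```

>>> send_rows(
  deltas=[
    {"tx":2.54,"ty":-0.5,"tz":-0.6,"rx":0,"ry":0,"rz":-0.11},
    {"tx":5.1,"ty":-1.0,"tz":-1.2,"rx":0,"ry":0,"rz":-0.22},
    {"tx":7.6,"ty":-1.5,"tz":-1.7,"rx":0,"ry":0,"rz":-0.33},
    {"tx":10.2,"ty":-2.0,"tz":-2.1,"rx":0,"ry":0,"rz":-0.44},
    {"tx":12.69,"ty":-2.43,"tz":-2.3,"rx":0,"ry":0,"rz":-0.55},
  ],
)

```text
time: 2.08
position: [0.3116, -0.3775, 0.2404]
tool_rot: [0.767, 0.641, -0.0, 0.001]
ft_force: [1.1, 0.9, 0.7]
grip_width: 0.0869
```

>>> send_rows(
  deltas=[
    {"tx":2.4,"ty":0.9,"tz":0,"rx":0,"ry":0,"rz":-0.11},
    {"tx":4.8,"ty":1.8,"tz":0,"rx":0,"ry":0,"rz":-0.22},
    {"tx":7.2,"ty":2.7,"tz":0,"rx":0,"ry":0,"rz":-0.33},
    {"tx":9.7,"ty":3.6,"tz":0,"rx":0,"ry":0,"rz":-0.44},
    {"tx":12.1,"ty":4.55,"tz":0,"rx":0,"ry":0,"rz":-0.55},
  ],
)

```text
time: 2.5
position: [0.3782, -0.2667, 0.2399]
tool_rot: [0.564, 0.825, -0.0, 0.0]
ft_force: [0.0, -0.8, 0.1]
grip_width: 0.087
```

Run:
```python
from plan import *
o=robot.get_obs();print(o['time'],o['position'],o['q'],Ro.from_quat(o['tool_rot']).as_matrix().round(3))
plan([.5797,.0632,.24],np.radians(188.6-94.5),3)
```

```text
2.5 [ 0.3782238  -0.26668296  0.23988769] [-8.56414268e-01  2.37678249e-01  1.75478034e+00  9.59664995e-05
  1.14873269e+00 -1.22768260e+00] [[-0.363  0.932  0.   ]
 [ 0.932  0.363 -0.   ]
 [-0.     0.    -1.   ]]
0 tx 7.81 ty 10.25 tz -0.00 rz -0.547
1 tx 1.34 ty 12.82 tz -0.00 rz -0.547
2 tx -5.53 ty 11.64 tz -0.00 rz -0.547
```

>>> send_rows(
  deltas=[
    {"tx":1.56,"ty":2.05,"tz":0,"rx":0,"ry":0,"rz":-0.11},
    {"tx":3.12,"ty":4.1,"tz":0,"rx":0,"ry":0,"rz":-0.22},
    {"tx":4.7,"ty":6.15,"tz":0,"rx":0,"ry":0,"rz":-0.33},
    {"tx":6.25,"ty":8.2,"tz":0,"rx":0,"ry":0,"rz":-0.44},
    {"tx":7.8,"ty":10.25,"tz":0,"rx":0,"ry":0,"rz":-0.55},
  ],
)

```text
time: 2.92
position: [0.4461, -0.1572, 0.2399]
tool_rot: [0.319, 0.948, -0.0, 0.0]
ft_force: [-0.3, -0.7, 0.3]
grip_width: 0.0871
```

>>> send_rows(
  deltas=[
    {"tx":0.27,"ty":2.56,"tz":0,"rx":0,"ry":0,"rz":-0.11},
    {"tx":0.54,"ty":5.13,"tz":0,"rx":0,"ry":0,"rz":-0.22},
    {"tx":0.8,"ty":7.7,"tz":0,"rx":0,"ry":0,"rz":-0.33},
    {"tx":1.07,"ty":10.26,"tz":0,"rx":0,"ry":0,"rz":-0.44},
    {"tx":1.34,"ty":12.82,"tz":0,"rx":0,"ry":0,"rz":-0.545},
  ],
)

```text
time: 3.33
position: [0.5136, -0.0473, 0.2398]
tool_rot: [0.052, 0.999, -0.0, 0.0]
ft_force: [0.4, 0.0, 0.2]
grip_width: 0.0873
```

>>> send_rows(
  deltas=[
    {"tx":-1.1,"ty":2.33,"tz":0,"rx":0,"ry":0,"rz":-0.11},
    {"tx":-2.2,"ty":4.66,"tz":0,"rx":0,"ry":0,"rz":-0.22},
    {"tx":-3.3,"ty":7.0,"tz":0,"rx":0,"ry":0,"rz":-0.33},
    {"tx":-4.4,"ty":9.3,"tz":0,"rx":0,"ry":0,"rz":-0.44},
    {"tx":-5.53,"ty":11.64,"tz":0,"rx":0,"ry":0,"rz":-0.545},
  ],
)

```text
time: 3.75
position: [0.5812, 0.0623, 0.2397]
tool_rot: [-0.219, 0.976, -0.0, 0.0]
ft_force: [0.3, -0.5, -0.1]
grip_width: 0.0872
```

Run:
```python
from plan import *
o=robot.get_obs();T=pose(o);print(o['time'],o['position'],o['q'],T[:3,:3].round(3),o['moment'],o['joint_torque'][5])
c=snap('wrist','w0.png')
cv2.imwrite('pics/w0d.png',(np.clip(c['z_map']/.3,0,1)*255).astype(np.uint8))
print(c['tool_from_camera'])
for l in ['ring_grip','ring_index','pointer_tip','lock_tip','spare_blade']:
    for q in robot.tip_of(l,'wrist')[:2]:
        z={'ring_grip':.124,'ring_index':.093,'pointer_tip':.093,'spare_blade':.0875,'lock_tip':.16}[l]
        print(l,round(q['p'],2),np.round(q['xy'],1),px2w(c,q['xy'],z,T).round(4))
```

```text
3.75 [0.58121856 0.06228769 0.23973973] [-8.42240981e-02  4.15925346e-01  1.47321554e+00 -1.18291857e-04
  1.25233875e+00 -2.09571259e+00] [[-0.904 -0.427  0.   ]
 [-0.427  0.904 -0.   ]
 [-0.    -0.    -1.   ]] [ 0.05538029 -0.15222095 -0.04305349] 0.4867834970355034
[[-4.91429742e-04 -9.60327115e-01 -2.78875583e-01  7.57953182e-02]
 [ 9.99999591e-01 -2.60042379e-04 -8.66708337e-04  2.66016769e-05]
 [ 7.59804047e-04 -2.78875895e-01  9.60326849e-01 -1.99592521e-01]
 [ 0.00000000e+00  0.00000000e+00  0.00000000e+00  1.00000000e+00]]
ring_grip 0.76 [282.6 185.2] [0.5785 0.0622 0.124 ]
ring_index 0.98 [280.3 223.4] [0.6246 0.0813 0.093 ]
pointer_tip 0.7 [266.7 221.1] [0.6285 0.0668 0.093 ]
lock_tip 0.62 [124.1  76. ] [ 0.5436 -0.0948  0.16  ]
spare_blade 0.89 [194.7 171.5] [ 0.6124 -0.0251  0.0875]
```

View pics/w0.png

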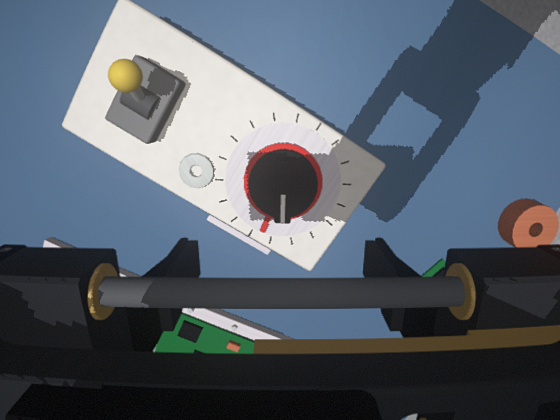

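Run:
```python
from plan import *
T=pose(robot.get_obs());c=robot.camera('wrist')
a=c['color']; cv2.imwrite('pics/w0c.png',cv2.resize(a[130:240,220:360,::-1],None,fx=5,fy=5,interpolation=cv2.INTER_CUBIC))
pts=[]
for v in range(130,240):
  for u in range(230,340):
    pts.append(list(px2w(c,[u,v],None,T))+[u,v])
pts=np.array(pts)
m=(pts[:,2]>.131)&(pts[:,2]<.145);print(m.sum())
r=cv2.minAreaRect(pts[m][:,:2].astype(np.float32)*1000);print('bar',r,pts[m][:,2].mean(),pts[m].mean(0))
b=pts[m][:,:2];b=b-b.mean(0);w,V=np.linalg.eigh(b.T@b);print(np.degrees(np.arctan2(V[1,1],V[0,1])))
m=abs(pts[:,2]-.101)<.006;print(m.sum()); print('disc',cv2.minEnclosingCircle(pts[m][:,:2].astype(np.float32)*1000))
```

```text
1067
bar ((582.4625244140625, 64.67366027832031), (60.91752243041992, 15.864023208618164), 24.513599395751953) 0.1364441366521476 [5.81120141e-01 6.39449277e-02 1.36444137e-01 2.84407685e+02
 1.93372071e+02]
-156.23673162908347
2704
disc ((582.3036499023438, 64.45600128173828), 35.994834899902344)
```

View pics/w0c.png

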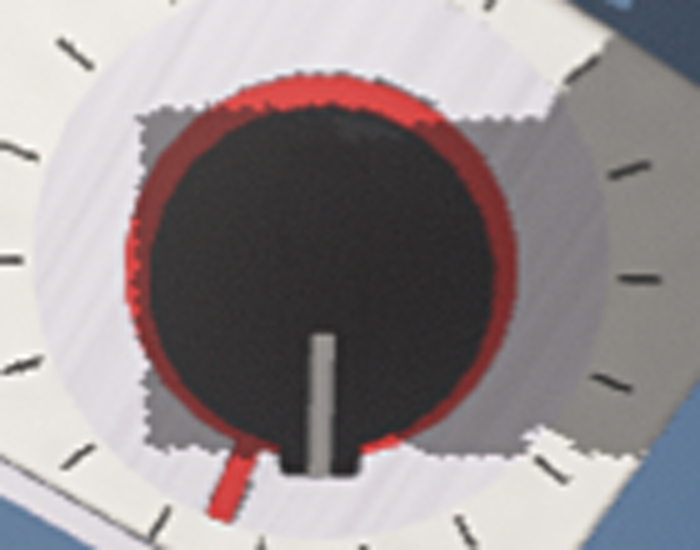

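>>> send_rows(
  deltas=[
    {"tx":-0.07,"ty":0.15,"tz":3.5,"rx":0,"ry":0,"rz":0.014},
    {"tx":-0.07,"ty":0.15,"tz":7,"rx":0,"ry":0,"rz":0.014},
    {"tx":-0.07,"ty":0.15,"tz":10,"rx":0,"ry":0,"rz":0.014},
    {"tx":-0.07,"ty":0.15,"tz":12.2,"rx":0,"ry":0,"rz":0.014},
    {"tx":-0.07,"ty":0.15,"tz":13.2,"rx":0,"ry":0,"rz":0.014},
  ],
)

```text
time: 4.52
position: [0.5779, 0.0618, 0.1047]
tool_rot: [-0.208, 0.978, 0.001, -0.003]
ft_force: [-0.2, -1.1, -0.8]
grip_width: 0.0869
```

>>> send_rows(
  deltas=[
    {"tx":0,"ty":0,"tz":0,"rx":0,"ry":0,"rz":0},
    {"tx":0,"ty":0,"tz":0,"rx":0,"ry":0,"rz":0},
  ],
)

```text
time: 4.68
position: [0.5811, 0.0621, 0.1081]
tool_rot: [-0.208, 0.978, -0.0, 0.0]
ft_force: [-0.3, -0.5, 0.8]
grip_width: 0.087
```

```bash
cat > st.py <<'E'
from h import *
o=robot.get_obs();T=pose(o);R=T[:3,:3]
print('t',o['time'],'p',o['position'].round(4),'yaw',round(np.degrees(np.arctan2(R[1,0],R[0,0]))%360,2),'F',o['ft_force'].round(2),'Ftool',(R.T@o['ft_force']).round(2),'M',o['moment'].round(3),'tau6',round(o['joint_torque'][5],3),'w',round(o['grip_width'],4),'q6',round(o['q'][5],3))
E
python3 st.py; python3 st.py
```

```text
t 4.6833 p [0.5811 0.0621 0.1081] yaw 204.07 F [-0.25 -0.53  0.82] Ftool [ 0.45 -0.38 -0.82] M [ 0.122 -0.129 -0.03 ] tau6 0.002 w 0.087 q6 -2.075
t 4.6833 p [0.5811 0.0621 0.1081] yaw 204.07 F [-0.25 -0.53  0.82] Ftool [ 0.45 -0.38 -0.82] M [ 0.122 -0.129 -0.03 ] tau6 0.002 w 0.087 q6 -2.075
```

>>> send_rows(
  claw=0,
  squeeze=40,
  deltas=[
    {"tx":-0.07,"ty":0.17,"tz":0,"rx":0,"ry":0,"rz":0},
    {"tx":-0.07,"ty":0.17,"tz":0,"rx":0,"ry":0,"rz":0},
    {"tx":-0.07,"ty":0.17,"tz":0,"rx":0,"ry":0,"rz":0},
    {"tx":-0.07,"ty":0.17,"tz":0,"rx":0,"ry":0,"rz":0},
    {"tx":-0.07,"ty":0.17,"tz":0,"rx":0,"ry":0,"rz":0},
  ],
)

```text
time: 5.1
position: [0.5811, 0.0647, 0.1084]
tool_rot: [-0.209, 0.978, -0.0, 0.001]
ft_force: [-0.1, -0.3, 0.3]
grip_width: 0.0616
```

>>> send_rows(
  deltas=[
    {"tx":0,"ty":0,"tz":0,"rx":0,"ry":0,"rz":0},
    {"tx":0,"ty":0,"tz":0,"rx":0,"ry":0,"rz":0},
    {"tx":0,"ty":0,"tz":0,"rx":0,"ry":0,"rz":0},
  ],
)

```text
time: 5.35
position: [0.5807, 0.0646, 0.1077]
tool_rot: [-0.209, 0.978, -0.0, 0.0]
ft_force: [-0.0, 0.4, 0.4]
grip_width: 0.0416
```

```bash
python3 st.py
```

```text
t 5.35 p [0.5807 0.0646 0.1077] yaw 204.14 F [-0.04  0.42  0.36] Ftool [-0.13  0.4  -0.36] M [ 0.152 -0.092 -0.035] tau6 0.0 w 0.0416 q6 -2.072
```

>>> send_rows(
  deltas=[
    {"tx":0,"ty":0,"tz":0,"rx":0,"ry":0,"rz":0},
    {"tx":0,"ty":0,"tz":0,"rx":0,"ry":0,"rz":0},
    {"tx":0,"ty":0,"tz":0,"rx":0,"ry":0,"rz":0},
    {"tx":0,"ty":0,"tz":0,"rx":0,"ry":0,"rz":0},
    {"tx":0,"ty":0,"tz":0,"rx":0,"ry":0,"rz":0},
  ],
)

```text
time: 5.77
position: [0.5807, 0.0646, 0.1076]
tool_rot: [-0.209, 0.978, 0.0, -0.0]
ft_force: [-0.7, 0.5, -0.9]
grip_width: 0.0082
```

```bash
python3 st.py
```

```text
t 5.7667 p [0.5807 0.0646 0.1076] yaw 204.13 F [-0.7   0.47 -0.92] Ftool [0.44 0.71 0.92] M [ 0.118 -0.144  0.023] tau6 0.0 w 0.0082 q6 -2.072
```

```bash
python3 - <<'E'
from h import *
snap('wrist','w1.png')
c=snap('side','s1.png'); a=c['color']; cv2.imwrite('pics/s1c.png',cv2.resize(a[140:260,180:340,::-1],None,fx=5,fy=5,interpolation=cv2.INTER_CUBIC))
E
python3 st.py
```

```text
t 5.8667 p [0.5807 0.0646 0.1076] yaw 204.13 F [ 0.54 -0.62  0.11] Ftool [-0.24 -0.79 -0.11] M [ 0.139 -0.12   0.009] tau6 0.0 w 0.0034 q6 -2.072
```

View pics/w1.png

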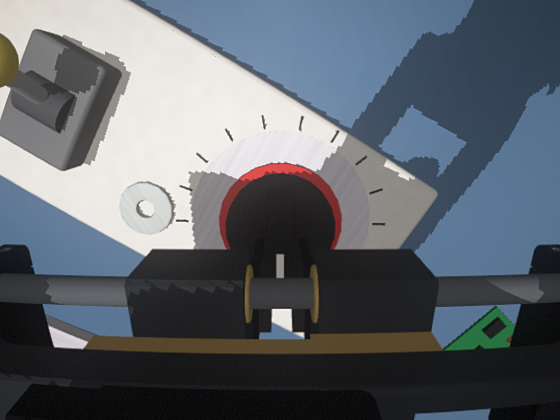

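View pics/s1c.png

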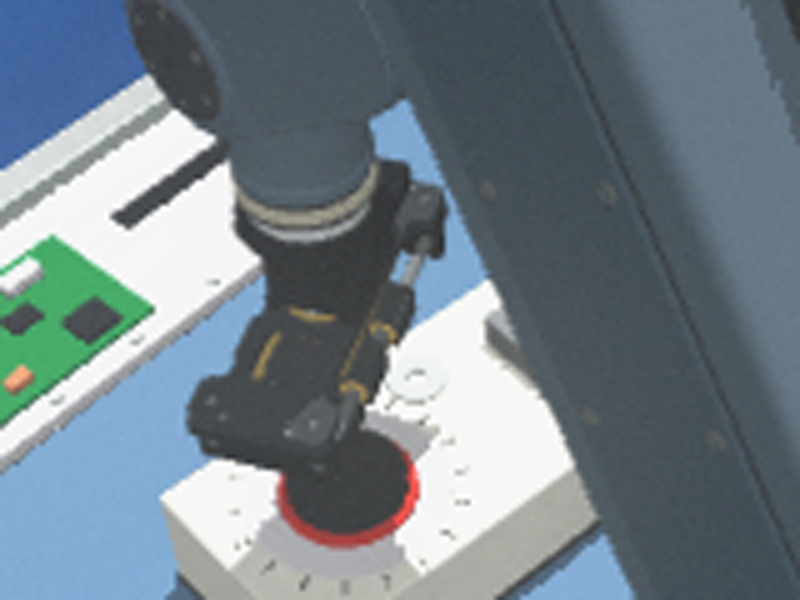

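>>> send_rows(
  deltas=[
    {"tx":0,"ty":0,"tz":0,"rx":0,"ry":0,"rz":0},
    {"tx":0,"ty":0,"tz":0,"rx":0,"ry":0,"rz":0},
  ],
)

```text
time: 6.03
position: [0.5807, 0.0646, 0.1077]
tool_rot: [-0.209, 0.978, -0.0, 0.0]
ft_force: [-0.3, -0.9, 0.4]
grip_width: 0.0004
```

```bash
python3 st.py;  python3 - <<'E'
from h import *
T=pose(robot.get_obs());c=snap('wrist','w2.png')
a=c['color'];a=np.clip(a.astype(float)*2.5,0,255).astype(np.uint8)
cv2.imwrite('pics/w2c.png',cv2.resize(a[200:350,200:360,::-1],None,fx=5,fy=4,interpolation=cv2.INTER_CUBIC))
for v in (260,280,300,320): print(v,[ (px2w(c,[u,v],None,T)[2]*1000).round(0) for u in range(240,330,6)])
for v in (260,280,300,320): print(v,[ (np.linalg.inv(T)@np.r_[px2w(c,[u,v],None,T),1])[1].round(4) for u in range(240,330,6)])
E
```

```text
t 6.0333 p [0.5807 0.0646 0.1077] yaw 204.13 F [-0.31 -0.91  0.37] Ftool [ 0.65 -0.7  -0.37] M [ 0.113 -0.112 -0.007] tau6 0.0 w 0.0004 q6 -2.072
260 [np.float64(226.0), np.float64(228.0), np.float64(227.0), np.float64(226.0), np.float64(171.0), np.float64(168.0), np.float64(169.0), np.float64(137.0), np.float64(168.0), np.float64(171.0), np.float64(224.0), np.float64(227.0), np.float64(227.0), np.float64(227.0), np.float64(227.0)]
280 [np.float64(237.0), np.float64(237.0), np.float64(237.0), np.float64(237.0), np.float64(232.0), np.float64(228.0), np.float64(229.0), np.float64(229.0), np.float64(229.0), np.float64(229.0), np.float64(234.0), np.float64(236.0), np.float64(237.0), np.float64(237.0), np.float64(237.0)]
300 [np.float64(240.0), np.float64(240.0), np.float64(239.0), np.float64(239.0), np.float64(236.0), np.float64(233.0), np.float64(234.0), np.float64(232.0), np.float64(233.0), np.float64(232.0), np.float64(236.0), np.float64(239.0), np.float64(239.0), np.float64(238.0), np.float64(238.0)]
320 [np.float64(239.0), np.float64(239.0), np.float64(238.0), np.float64(238.0), np.
[... 746 characters left out ...]
np.float64(0.0058), np.float64(0.0072), np.float64(0.0085), np.float64(0.0099)]
300 [np.float64(-0.0095), np.float64(-0.0081), np.float64(-0.0068), np.float64(-0.0054), np.float64(-0.0042), np.float64(-0.0029), np.float64(-0.0013), np.float64(0.0002), np.float64(0.0017), np.float64(0.0032), np.float64(0.0045), np.float64(0.0057), np.float64(0.0071), np.float64(0.0086), np.float64(0.01)]
320 [np.float64(-0.0098), np.float64(-0.0084), np.float64(-0.007), np.float64(-0.0056), np.float64(-0.0043), np.float64(-0.0045), np.float64(-0.0021), np.float64(0.0004), np.float64(0.0026), np.float64(0.0049), np.float64(0.0046), np.float64(0.0059), np.float64(0.0074), np.float64(0.0087), np.float64(0.0102)]
```

View pics/w2c.png

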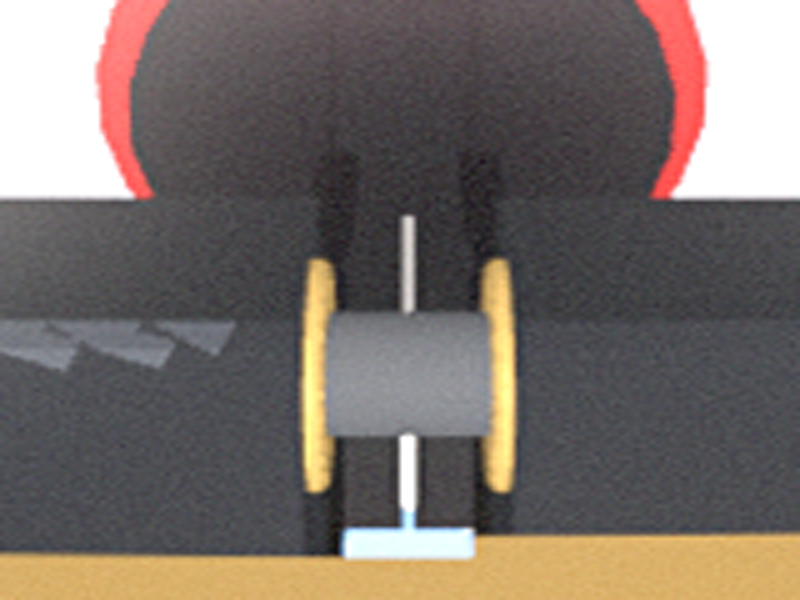

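Run:
```python
from h import *
T=pose(robot.get_obs());c=robot.camera('wrist')
C=np.linalg.inv(c['tool_from_camera'])
for z in (0,-.019,-.03,-.05,-.07):
  for x in (.0095,-.0095):
    P=C@np.array([x,0.006,z,1]);print(x,z,cv2.projectPoints(P[None,:3],np.zeros(3),np.zeros(3),c['intrinsics'],np.array(c['distortion'],float))[0].ravel().round(1),P[2])
for v in range(225,275,3):
  r=[]
  for u in (250,258,264,268,272,276,279,282,285,288,292,296,300,308):
    p=np.linalg.inv(T)@np.r_[px2w(c,[u,v],None,T),1]; r.append('%d/%d'%(p[0]*1000,p[2]*1000))
  print(v,*r)
cv2.imwrite('pics/z2.png',cv2.resize(np.clip((c['z_map'][200:350,200:360]-.05)/.25*255,0,255).astype(np.uint8),None,fx=5,fy=4,interpolation=cv2.INTER_NEAREST))
```

```text
0.0095 0 [291.1 216.4] 0.2101574150458347
-0.0095 0 [290.8 244.6] 0.21545632066443468
0.0095 -0.019 [292.  226.9] 0.19191128296392437
-0.0095 -0.019 [291.7 257.4] 0.19721018858252434
0.0095 -0.03 [292.6 233.9] 0.18134773281123945
-0.0095 -0.03 [292.2 265.9] 0.18664663842983942
0.0095 -0.05 [293.9 249.1] 0.16214127798817596
-0.0095 -0.05 [293.5 284.1] 0.16744018360677593
0.0095 -0.07 [295.5 268.3] 0.14293482316511247
-0.0095 -0.07 [295.  306.8] 0.14823372878371244
225 1/5 2/4 2/4 13/-27 14/-28 14/-29 14/-29 14/-28 14/-29 14/-28 14/-28 1/5 1/5 1/5
228 0/4 0/4 0/5 12/-28 12/-29 12/-28 12/-27 12/-29 12/-29 12/-28 12/-28 0/5 0/4 0/5
231 -2/5 -2/4 -2/4 10/-29 10/-28 10/-28 11/-29 10/-28 10/-29 10/-28 11/-29 -2/4 -2/4 -1/4
234 -4/5 -4/4 -4/5 8/-27 8/-28 8/-28 9/-29 9/-28 9/-29 8/-27 9/-29 -4/4 -4/5 -4/5
237 -5/4 -6/5 -6/5 7/-29 7/-28 7/-30 7/-29 7/-29 7/-28 6/-27 7/-29 -6/4 -6/5 -6/5
240 -8/4 -8/5 10/-40 10/-40 5/-28 9/-37 9/-37 5/-28 8/-37 9/-37 10/-41 10/-40 -8/5 75/-199
243 -10/4 -10/4 10/-45 10/-43 9/-41 8/-40 8/-41 9/-41 8/-41 9/-41 10/-44 10/-44 -10/5 -11/6
246 -12/5 -12/4 10/-48 10/-
[... 264 characters left out ...]
4
255 37/-116 37/-116 35/-112 10/-59 8/-55 9/-55 8/-55 8/-54 8/-55 8/-54 8/-55 10/-59 37/-116 37/-116
258 36/-117 37/-118 33/-110 10/-61 9/-59 9/-59 8/-58 9/-59 9/-59 8/-58 8/-58 10/-61 36/-116 37/-118
261 37/-120 37/-120 33/-111 10/-65 9/-62 9/-62 8/-61 7/-58 9/-62 9/-62 8/-60 10/-64 35/-116 37/-120
264 37/-122 37/-122 32/-111 10/-68 8/-64 8/-64 9/-65 6/-59 8/-64 9/-65 9/-65 10/-67 34/-117 37/-122
267 37/-123 37/-123 35/-120 10/-71 8/-66 8/-67 9/-68 5/-60 9/-68 9/-67 9/-68 10/-70 35/-121 37/-123
270 37/-125 36/-124 35/-122 10/-74 9/-70 8/-69 8/-70 3/-59 9/-71 8/-69 9/-71 10/-73 36/-123 36/-124
273 37/-126 36/-126 35/-124 9/-75 8/-72 9/-73 9/-73 1/-60 8/-72 8/-72 9/-73 10/-76 35/-124 37/-127
```

View pics/z2.png

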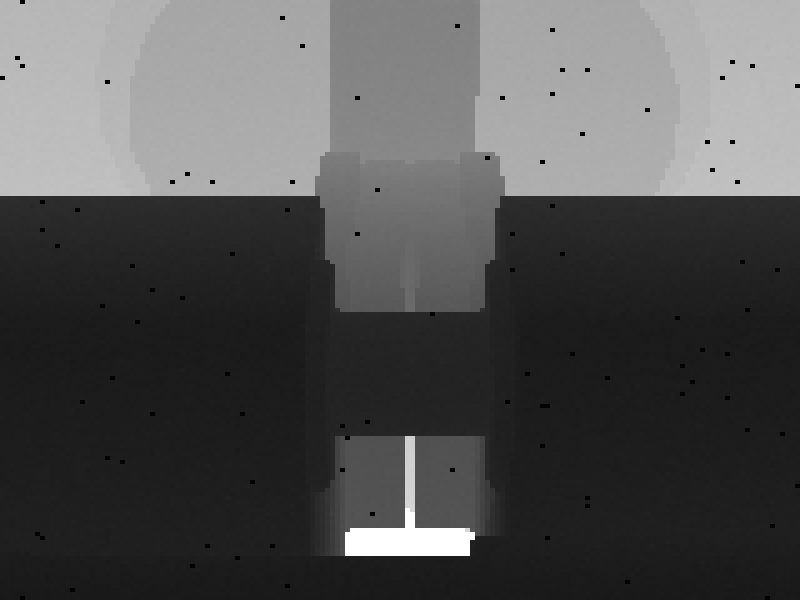

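>>> send_rows(
  claw=3.6,
  deltas=[
    {"tx":0,"ty":0,"tz":0,"rx":0,"ry":0,"rz":0},
    {"tx":0,"ty":0,"tz":0,"rx":0,"ry":0,"rz":0},
    {"tx":0,"ty":0,"tz":0,"rx":0,"ry":0,"rz":0},
    {"tx":0,"ty":0,"tz":0,"rx":0,"ry":0,"rz":0},
    {"tx":0,"ty":0,"tz":0.3,"rx":0,"ry":0,"rz":0},
  ],
)

```text
time: 6.55
position: [0.5812, 0.0646, 0.1051]
tool_rot: [-0.209, 0.978, -0.0, 0.001]
ft_force: [-0.1, 0.0, 0.3]
grip_width: 0.0259
```

```bash
python3 st.py;  python3 - <<'E'
from h import *
T=pose(robot.get_obs());c=snap('wrist','w3.png')
a=c['color'];a=np.clip(a.astype(float)*2.5,0,255).astype(np.uint8)
cv2.imwrite('pics/w3c.png',cv2.resize(a[180:330,200:360,::-1],None,fx=5,fy=4,interpolation=cv2.INTER_CUBIC))
for v in range(225,255,2):
  r=[]
  for u in range(236,330,6):
    p=np.linalg.inv(T)@np.r_[px2w(c,[u,v],None,T),1]; r.append('%d/%d/%d'%(p[0]*1000,p[1]*1000,p[2]*1000))
  print(v,*r)
E
```

```text
t 6.55 p [0.5812 0.0646 0.1051] yaw 204.13 F [-0.09  0.04  0.34] Ftool [ 0.07  0.07 -0.34] M [ 0.15  -0.06  -0.009] tau6 0.001 w 0.0259 q6 -2.072
225 2/-29/3 2/-25/2 2/-21/2 2/-17/2 2/-13/2 14/-8/-29 15/-4/-31 15/-1/-31 15/1/-31 15/4/-31 2/9/2 3/13/2 3/16/2 2/20/2 3/24/1 3/28/1
227 1/-28/2 1/-25/2 1/-21/2 1/-17/3 1/-13/3 13/-8/-29 14/-4/-31 14/-1/-31 14/1/-31 13/4/-31 1/9/2 1/13/2 1/16/2 1/20/2 1/24/1 1/28/1
229 0/-28/2 0/-25/2 0/-21/2 0/-17/2 0/-13/2 12/-8/-29 12/-5/-30 12/-1/-30 13/1/-31 12/4/-31 0/9/2 75/0/-199 0/16/1 0/20/1 0/24/2 0/28/1
231 -1/-29/2 -1/-25/3 0/-21/1 -1/-17/3 -1/-13/3 11/-8/-30 12/-4/-33 12/-1/-32 11/1/-31 11/4/-32 -1/9/2 0/13/1 -1/17/3 0/20/0 -1/24/2 -1/28/2
233 -2/-29/1 -2/-25/1 -2/-21/2 -2/-17/2 -2/-13/2 10/-8/-31 10/-5/-31 10/-1/-31 10/1/-31 11/4/-32 -2/9/2 -2/13/1 -2/16/1 -2/20/2 -2/24/2 -2/28/2
235 -4/-29/2 -3/-25/2 -3/-21/2 -3/-17/2 -3/-13/2 9/-8/-30 10/-4/-32 9/-1/-31 9/1/-32 9/4/-31 -3/9/2 -4/13/3 -3/16/1 -3/20/2 -4/24/2 -3/28/2
237 -5/-29/2 -5/-25/2 -5/-21/2 -5/-17/2 -5/-13/1 8/-8/-31 8/-5/-31 8/-1/-31 8/1/-31 8/4/-30 -5/9/2 -5/13/2 -5/17/2 -5/21/4 -5/2
[... 516 characters left out ...]
/-31 3/-1/-31 3/1/-31 3/4/-31 -10/9/2 -10/13/2 9/13/-44 8/16/-43 10/18/-47 10/21/-47
247 10/-21/-49 10/-18/-50 8/-16/-45 8/-13/-46 -12/-13/3 1/-8/-29 2/-5/-32 2/-1/-31 2/1/-31 2/4/-32 -12/9/3 -12/13/3 8/13/-45 9/16/-46 10/18/-50 10/21/-50
249 10/-21/-52 10/-18/-52 9/-16/-48 8/-13/-47 -14/-14/3 0/-8/-28 1/-5/-32 1/-1/-30 1/1/-30 1/4/-31 -14/9/4 -14/13/3 8/12/-47 9/15/-49 10/18/-52 10/21/-52
251 10/-21/-54 11/-18/-55 9/-15/-51 9/-13/-52 -14/-13/2 0/-8/-29 0/-5/-32 0/-1/-31 0/1/-31 0/4/-30 -15/9/4 -15/13/2 7/13/-46 9/15/-51 10/18/-53 10/20/-54
253 10/-20/-57 9/-18/-55 9/-15/-53 8/-12/-53 -16/-14/2 -2/-8/-28 0/-5/-32 0/-1/-31 0/1/-32 0/4/-32 -16/9/1 -16/13/2 6/13/-47 9/15/-53 10/17/-56 10/20/-56
```

View pics/w3c.png

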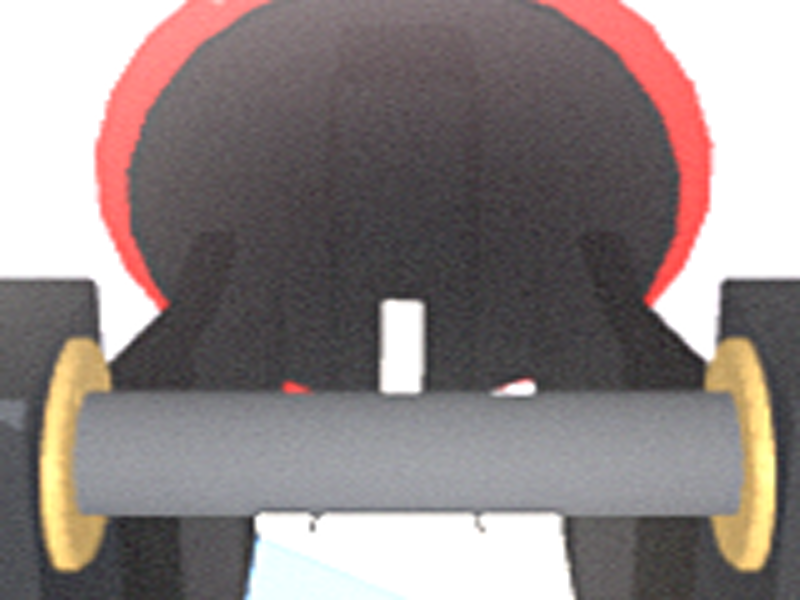

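>>> send_rows(
  deltas=[
    {"tx":0,"ty":-0.05,"tz":0.9,"rx":0,"ry":0,"rz":0},
    {"tx":0,"ty":-0.05,"tz":1.8,"rx":0,"ry":0,"rz":0},
    {"tx":0,"ty":-0.05,"tz":2.7,"rx":0,"ry":0,"rz":0},
    {"tx":0,"ty":-0.05,"tz":3.4,"rx":0,"ry":0,"rz":0},
    {"tx":0,"ty":-0.05,"tz":3.4,"rx":0,"ry":0,"rz":0},
  ],
)

```text
time: 7.02
position: [0.5791, 0.0642, 0.0683]
tool_rot: [-0.209, 0.978, 0.001, -0.002]
ft_force: [-0.6, -0.0, -0.2]
grip_width: 0.0362
```

```bash
python3 st.py
```

```text
t 7.0167 p [0.5791 0.0642 0.0683] yaw 204.13 F [-0.61 -0.02 -0.16] Ftool [0.57 0.23 0.16] M [ 0.107 -0.122 -0.023] tau6 -0.002 w 0.0362 q6 -2.073
```

>>> send_rows(
  claw=0,
  squeeze=40,
  deltas=[
    {"tx":0,"ty":0,"tz":0,"rx":0,"ry":0,"rz":0},
    {"tx":0,"ty":0,"tz":0,"rx":0,"ry":0,"rz":0},
    {"tx":0,"ty":0,"tz":0,"rx":0,"ry":0,"rz":0},
    {"tx":0,"ty":0,"tz":0,"rx":0,"ry":0,"rz":0},
    {"tx":0,"ty":0,"tz":0,"rx":0,"ry":0,"rz":0},
  ],
)

```text
time: 7.43
position: [0.5814, 0.064, 0.0711]
tool_rot: [-0.209, 0.978, -0.0, 0.001]
ft_force: [1.1, -0.8, -0.6]
grip_width: 0.0155
```

```bash
python3 st.py
```

```text
t 7.4333 p [0.5814 0.064  0.0711] yaw 204.12 F [ 1.08 -0.8  -0.56] Ftool [-0.66 -1.17  0.56] M [ 0.051 -0.166 -0.034] tau6 -0.066 w 0.0155 q6 -2.073
```

>>> send_rows(
  squeeze=60,
  deltas=[
    {"tx":0,"ty":0,"tz":0,"rx":0,"ry":0,"rz":0.06},
    {"tx":0,"ty":0,"tz":0,"rx":0,"ry":0,"rz":0.13},
    {"tx":0,"ty":0,"tz":0,"rx":0,"ry":0,"rz":0.2},
    {"tx":0,"ty":0,"tz":0,"rx":0,"ry":0,"rz":0.27},
    {"tx":0,"ty":0,"tz":0,"rx":0,"ry":0,"rz":0.3},
  ],
)

```text
time: 7.85
position: [0.5813, 0.0642, 0.0711]
tool_rot: [-0.059, 0.998, 0.0, 0.001]
ft_force: [-0.1, 0.8, 0.5]
grip_width: 0.0158
```

```bash
python3 st.py
```

```text
t 7.85 p [0.5813 0.0642 0.0711] yaw 186.77 F [-0.05  0.76  0.48] Ftool [-0.04  0.76 -0.48] M [ 0.166 -0.143 -0.043] tau6 -0.058 w 0.0158 q6 -1.77
```

>>> send_rows(
  deltas=[
    {"tx":0,"ty":0,"tz":0,"rx":0,"ry":0,"rz":0},
  ],
)

```text
time: 7.93
position: [0.5813, 0.0642, 0.0711]
tool_rot: [-0.06, 0.998, 0.0, 0.001]
ft_force: [-0.7, -0.2, 0.3]
grip_width: 0.0154
```

```bash
python3 st.py
```

```text
t 7.9333 p [0.5813 0.0642 0.0711] yaw 186.88 F [-0.67 -0.2   0.34] Ftool [ 0.69 -0.12 -0.34] M [ 0.155 -0.162 -0.157] tau6 0.026 w 0.0154 q6 -1.772
```

>>> send_rows(
  deltas=[
    {"tx":0,"ty":0,"tz":0,"rx":0,"ry":0,"rz":0.05},
    {"tx":0,"ty":0,"tz":0,"rx":0,"ry":0,"rz":0.09},
    {"tx":0,"ty":0,"tz":0,"rx":0,"ry":0,"rz":0.12},
    {"tx":0,"ty":0,"tz":0,"rx":0,"ry":0,"rz":0.12},
  ],
)

```text
time: 8.27
position: [0.5813, 0.0642, 0.0711]
tool_rot: [-0.001, 1.0, 0.0, 0.001]
ft_force: [0.8, 0.8, 1.3]
grip_width: 0.0156
```

```bash
python3 st.py
```

```text
t 8.2667 p [0.5813 0.0642 0.0711] yaw 180.11 F [0.77 0.79 1.34] Ftool [-0.78  0.79 -1.34] M [ 0.131 -0.159  0.011] tau6 0.188 w 0.0156 q6 -1.654
```

>>> send_rows(
  deltas=[
    {"tx":0,"ty":0,"tz":0,"rx":0,"ry":0,"rz":0.015},
    {"tx":0,"ty":0,"tz":0,"rx":0,"ry":0,"rz":0.03},
    {"tx":0,"ty":0,"tz":0,"rx":0,"ry":0,"rz":0.03},
  ],
)

```text
time: 8.52
position: [0.5813, 0.0643, 0.0711]
tool_rot: [0.015, 1.0, 0.0, 0.0]
ft_force: [0.2, 0.2, 3.1]
grip_width: 0.0156
```

```bash
python3 st.py
```

```text
t 8.5167 p [0.5813 0.0643 0.0711] yaw 178.33 F [0.21 0.18 3.06] Ftool [-0.2   0.19 -3.06] M [ 0.295 -0.176  0.052] tau6 0.102 w 0.0156 q6 -1.623
```

>>> send_rows(
  deltas=[
    {"tx":0,"ty":0,"tz":0,"rx":0,"ry":0,"rz":0.06},
    {"tx":0,"ty":0,"tz":0,"rx":0,"ry":0,"rz":0.12},
    {"tx":0,"ty":0,"tz":0,"rx":0,"ry":0,"rz":0.18},
    {"tx":0,"ty":0,"tz":0,"rx":0,"ry":0,"rz":0.23},
    {"tx":0,"ty":0,"tz":0,"rx":0,"ry":0,"rz":0.23},
  ],
)

```text
time: 8.93
position: [0.5814, 0.0644, 0.0711]
tool_rot: [0.13, 0.992, 0.0, 0.001]
ft_force: [-0.6, 0.9, 4.4]
grip_width: 0.016
```

```bash
python3 st.py
```

```text
t 8.9333 p [0.5814 0.0644 0.0711] yaw 165.07 F [-0.63  0.92  4.38] Ftool [ 0.84  0.73 -4.38] M [ 0.344 -0.159 -0.215] tau6 0.072 w 0.016 q6 -1.392
```

>>> send_rows(
  deltas=[
    {"tx":0,"ty":0,"tz":0,"rx":0,"ry":0,"rz":0.03},
    {"tx":0,"ty":0,"tz":0,"rx":0,"ry":0,"rz":0.06},
    {"tx":0,"ty":0,"tz":0,"rx":0,"ry":0,"rz":0.06},
  ],
)

```text
time: 9.18
position: [0.5813, 0.0644, 0.0711]
tool_rot: [0.158, 0.987, 0.0, 0.001]
ft_force: [0.7, 2.5, 4.8]
grip_width: 0.0155
```

```bash
python3 st.py
```

```text
t 9.1833 p [0.5813 0.0644 0.0711] yaw 161.79 F [0.73 2.48 4.83] Ftool [ 0.08  2.59 -4.82] M [ 0.333 -0.185  0.048] tau6 0.201 w 0.0155 q6 -1.334
```

>>> send_rows(
  deltas=[
    {"tx":0,"ty":0,"tz":0,"rx":0,"ry":0,"rz":0.015},
    {"tx":0,"ty":0,"tz":0,"rx":0,"ry":0,"rz":0.03},
    {"tx":0,"ty":0,"tz":0,"rx":0,"ry":0,"rz":0.03},
  ],
)

```text
time: 9.43
position: [0.5814, 0.0644, 0.0711]
tool_rot: [0.173, 0.985, 0.0, 0.001]
ft_force: [0.3, 2.5, 5.4]
grip_width: 0.0154
```

```bash
python3 st.py
```

```text
t 9.4333 p [0.5814 0.0644 0.0711] yaw 160.04 F [0.33 2.52 5.37] Ftool [ 0.54  2.49 -5.37] M [ 0.44  -0.207  0.088] tau6 0.188 w 0.0154 q6 -1.304
```

>>> send_rows(
  deltas=[
    {"tx":0,"ty":0,"tz":0,"rx":0,"ry":0,"rz":0.015},
    {"tx":0,"ty":0,"tz":0,"rx":0,"ry":0,"rz":0.03},
    {"tx":0,"ty":0,"tz":0,"rx":0,"ry":0,"rz":0.03},
  ],
)

```text
time: 9.68
position: [0.5813, 0.0644, 0.0711]
tool_rot: [0.188, 0.982, 0.0, 0.001]
ft_force: [0.0, 2.6, 5.5]
grip_width: 0.0155
```

```bash
python3 st.py
```

```text
t 9.6833 p [0.5813 0.0644 0.0711] yaw 158.33 F [0.01 2.58 5.52] Ftool [ 0.94  2.4  -5.51] M [ 0.492 -0.201  0.149] tau6 0.258 w 0.0155 q6 -1.274
```

>>> send_rows(
  deltas=[
    {"tx":0,"ty":0,"tz":0,"rx":0,"ry":0,"rz":0.015},
    {"tx":0,"ty":0,"tz":0,"rx":0,"ry":0,"rz":0.03},
    {"tx":0,"ty":0,"tz":0,"rx":0,"ry":0,"rz":0.03},
  ],
)

```text
time: 9.93
position: [0.5814, 0.0644, 0.0711]
tool_rot: [0.203, 0.979, 0.0, 0.001]
ft_force: [0.5, 2.0, 4.5]
grip_width: 0.0157
```

```bash
python3 st.py
```

```text
t 9.9333 p [0.5814 0.0644 0.0711] yaw 156.63 F [0.52 2.03 4.5 ] Ftool [ 0.33  2.08 -4.5 ] M [ 0.523 -0.256  0.208] tau6 0.332 w 0.0157 q6 -1.244
```

>>> send_rows(
  deltas=[
    {"tx":0,"ty":0,"tz":0,"rx":0,"ry":0,"rz":0.01},
    {"tx":0,"ty":0,"tz":0,"rx":0,"ry":0,"rz":0.02},
    {"tx":0,"ty":0,"tz":0,"rx":0,"ry":0,"rz":0.02},
  ],
)

```text
time: 10.18
position: [0.5814, 0.0644, 0.0711]
tool_rot: [0.212, 0.977, 0.0, 0.001]
ft_force: [0.5, 2.7, 5.2]
grip_width: 0.0154
```

```bash
python3 st.py
```

```text
t 10.1833 p [0.5814 0.0644 0.0711] yaw 155.51 F [0.46 2.67 5.16] Ftool [ 0.68  2.63 -5.16] M [ 0.469 -0.213  0.327] tau6 0.384 w 0.0154 q6 -1.224
```

>>> send_rows(
  deltas=[
    {"tx":0,"ty":0,"tz":0,"rx":0,"ry":0,"rz":0.01},
    {"tx":0,"ty":0,"tz":0,"rx":0,"ry":0,"rz":0.02},
    {"tx":0,"ty":0,"tz":0,"rx":0,"ry":0,"rz":0.02},
  ],
)

```text
time: 10.43
position: [0.5814, 0.0644, 0.0711]
tool_rot: [0.222, 0.975, 0.0, 0.001]
ft_force: [1.0, 2.9, 5.3]
grip_width: 0.0154
```

```bash
python3 st.py
python3 - <<'E'
from h import *
T=pose(robot.get_obs());c=snap('wrist','w4.png')
a=c['color'];a=np.clip(a.astype(float)*2.5,0,255).astype(np.uint8)
cv2.imwrite('pics/w4c.png',cv2.resize(a[180:330,200:360,::-1],None,fx=5,fy=4,interpolation=cv2.INTER_CUBIC))
E
python3 st.py
```

```text
t 10.4333 p [0.5814 0.0644 0.0711] yaw 154.38 F [0.99 2.92 5.33] Ftool [ 0.37  3.07 -5.33] M [ 0.57  -0.239  0.384] tau6 0.443 w 0.0154 q6 -1.205
t 10.4833 p [0.5814 0.0644 0.0711] yaw 154.4 F [0.33 2.38 5.56] Ftool [ 0.72  2.3  -5.56] M [ 0.59  -0.266  0.368] tau6 0.396 w 0.0155 q6 -1.205
```

View pics/w4.png

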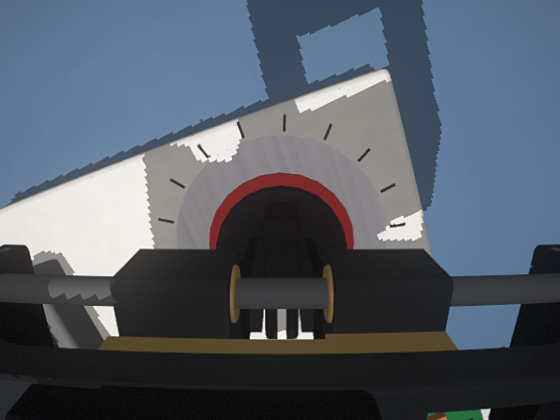

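View pics/w4c.png

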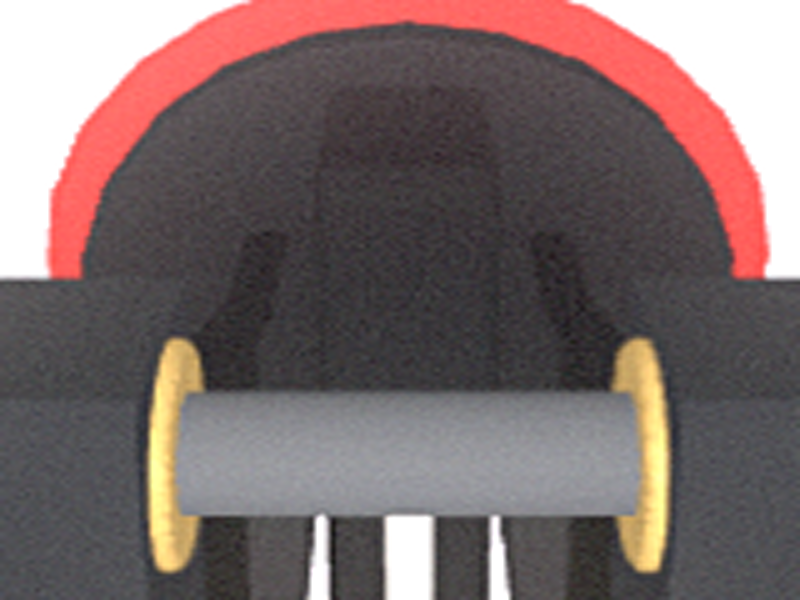

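>>> send_rows(
  deltas=[
    {"tx":0,"ty":0,"tz":0,"rx":0,"ry":0,"rz":-0.08},
    {"tx":0,"ty":0,"tz":0,"rx":0,"ry":0,"rz":-0.16},
    {"tx":0,"ty":0,"tz":0,"rx":0,"ry":0,"rz":-0.24},
    {"tx":0,"ty":0,"tz":0,"rx":0,"ry":0,"rz":-0.32},
    {"tx":0,"ty":0,"tz":0,"rx":0,"ry":0,"rz":-0.4},
  ],
)

```text
time: 10.9
position: [0.5813, 0.0642, 0.0711]
tool_rot: [0.022, 1.0, 0.0, 0.0]
ft_force: [-0.2, 1.6, 5.0]
grip_width: 0.0154
```

>>> send_rows(
  deltas=[
    {"tx":0,"ty":0,"tz":0,"rx":0,"ry":0,"rz":-0.08},
    {"tx":0,"ty":0,"tz":0,"rx":0,"ry":0,"rz":-0.16},
    {"tx":0,"ty":0,"tz":0,"rx":0,"ry":0,"rz":-0.24},
    {"tx":0,"ty":0,"tz":0,"rx":0,"ry":0,"rz":-0.32},
    {"tx":0,"ty":0,"tz":0,"rx":0,"ry":0,"rz":-0.4},
  ],
)

```text
time: 11.32
position: [0.5814, 0.064, 0.0711]
tool_rot: [-0.177, 0.984, -0.0, 0.001]
ft_force: [-0.4, 1.5, 5.7]
grip_width: 0.0155
```

```bash
python3 st.py
```

```text
t 11.3167 p [0.5814 0.064  0.0711] yaw 200.36 F [-0.36  1.52  5.71] Ftool [-0.2   1.55 -5.71] M [ 0.331 -0.124  0.071] tau6 0.641 w 0.0155 q6 -2.007
```

>>> send_rows(
  deltas=[
    {"tx":0,"ty":0,"tz":0,"rx":0,"ry":0,"rz":-0.08},
    {"tx":0,"ty":0,"tz":0,"rx":0,"ry":0,"rz":-0.16},
    {"tx":0,"ty":0,"tz":0,"rx":0,"ry":0,"rz":-0.24},
    {"tx":0,"ty":0,"tz":0,"rx":0,"ry":0,"rz":-0.32},
    {"tx":0,"ty":0,"tz":0,"rx":0,"ry":0,"rz":-0.4},
  ],
)

```text
time: 11.73
position: [0.5814, 0.0638, 0.0711]
tool_rot: [-0.369, 0.929, -0.0, 0.0]
ft_force: [0.5, 0.8, 4.9]
grip_width: 0.0155
```

```bash
python3 st.py
```

```text
t 11.7333 p [0.5814 0.0638 0.0711] yaw 223.29 F [0.54 0.79 4.94] Ftool [-0.94  0.2  -4.94] M [ 0.287 -0.146  0.097] tau6 0.673 w 0.0155 q6 -2.408
```

>>> send_rows(
  deltas=[
    {"tx":0,"ty":0,"tz":0,"rx":0,"ry":0,"rz":-0.01},
    {"tx":0,"ty":0,"tz":0,"rx":0,"ry":0,"rz":-0.01},
    {"tx":0,"ty":0,"tz":0,"rx":0,"ry":0,"rz":-0.01},
  ],
)

```text
time: 11.98
position: [0.5814, 0.0638, 0.0711]
tool_rot: [-0.372, 0.928, -0.0, 0.0]
ft_force: [-0.6, 0.4, 5.7]
grip_width: 0.016
```

```bash
python3 st.py
```

```text
t 11.9833 p [0.5814 0.0638 0.0711] yaw 223.65 F [-0.56  0.39  5.71] Ftool [ 0.13  0.66 -5.72] M [ 0.326 -0.062  0.038] tau6 0.06 w 0.016 q6 -2.414
```

>>> send_rows(
  claw=4,
  deltas=[
    {"tx":0,"ty":0,"tz":0,"rx":0,"ry":0,"rz":0},
    {"tx":0,"ty":0,"tz":0,"rx":0,"ry":0,"rz":0},
    {"tx":0,"ty":0,"tz":0,"rx":0,"ry":0,"rz":0},
    {"tx":0,"ty":0,"tz":0,"rx":0,"ry":0,"rz":0},
    {"tx":0,"ty":0,"tz":0,"rx":0,"ry":0,"rz":0},
  ],
)

```text
time: 12.4
position: [0.5804, 0.064, 0.0702]
tool_rot: [-0.371, 0.928, 0.0, -0.001]
ft_force: [1.0, 0.6, 0.5]
grip_width: 0.0377
```

```bash
python3 st.py
```

```text
t 12.4 p [0.5804 0.064  0.0702] yaw 223.62 F [0.97 0.58 0.51] Ftool [-1.11 -0.25 -0.51] M [ 0.134 -0.11  -0.011] tau6 -0.0 w 0.0377 q6 -2.413
```

Released; going up 17 cm and taking a wrist picture.

>>> send_rows(
  deltas=[
    {"tx":0,"ty":0,"tz":-1.5,"rx":0,"ry":0,"rz":0},
    {"tx":0,"ty":0,"tz":-4.5,"rx":0,"ry":0,"rz":0},
    {"tx":0,"ty":0,"tz":-8.5,"rx":0,"ry":0,"rz":0},
    {"tx":0,"ty":0,"tz":-12.5,"rx":0,"ry":0,"rz":0},
    {"tx":0,"ty":0,"tz":-16,"rx":0,"ry":0,"rz":0},
  ],
)

```text
time: 12.82
position: [0.5808, 0.0641, 0.2327]
tool_rot: [-0.372, 0.928, -0.0, 0.0]
ft_force: [0.5, -0.5, 0.4]
grip_width: 0.0398
```

>>> send_rows(
  deltas=[
    {"tx":0,"ty":0,"tz":0,"rx":0,"ry":0,"rz":0},
  ],
)

```text
time: 12.9
position: [0.586, 0.0638, 0.2387]
tool_rot: [-0.372, 0.928, -0.004, 0.007]
ft_force: [0.6, 0.3, -0.2]
grip_width: 0.0402
```

```bash
python3 st.py
python3 - <<'E'
from h import *
T=pose(robot.get_obs());c=snap('wrist','w5.png')
a=c['color']
cv2.imwrite('pics/w5c.png',cv2.resize(a[120:250,220:380,::-1],None,fx=5,fy=4.6,interpolation=cv2.INTER_CUBIC))
P={}
for l in ['ring_grip','ring_index','pointer_tip','lock_tip','spare_blade']:
    for q in robot.tip_of(l,'wrist')[:2]:
        z={'ring_grip':.124,'ring_index':.093,'pointer_tip':.093,'spare_blade':.0875,'lock_tip':.16}[l]
        w=px2w(c,q['xy'],z,T);P.setdefault(l,w)
        print(l,round(q['p'],2),np.round(q['xy'],1),w.round(4))
print(np.linalg.norm(P['ring_index']-P['pointer_tip']))
pts=np.array([px2w(c,[u,v],None,T) for v in range(100,250) for u in range(180,400)])
m=(pts[:,2]>.131)&(pts[:,2]<.145)&(np.hypot(pts[:,0]-.581,pts[:,1]-.064)<.04)
r=cv2.minAreaRect(pts[m][:,:2].astype(np.float32)*1000);print('bar',r)
m=(pts[:,2]>.148)&(pts[:,2]<.18)&(pts[:,1]<-.05);print('ball',m.sum())
E
```

```text
t 12.9 p [0.586  0.0638 0.2387] yaw 223.64 F [ 0.61  0.34 -0.22] Ftool [-0.68 -0.18  0.23] M [ 0.089 -0.168  0.011] tau6 0.012 w 0.0402 q6 -2.413
ring_grip 0.69 [286.2 181.8] [0.5804 0.0625 0.124 ]
ring_grip 0.29 [207.4 136. ] [ 0.5994 -0.0203  0.124 ]
ring_index 0.82 [286.1 217.9] [0.6145 0.0951 0.093 ]
pointer_tip 0.56 [247.6 192.6] [0.6223 0.0461 0.093 ]
lock_tip 0.98 [172.9  22.6] [ 0.5438 -0.0929  0.16  ]
spare_blade 0.67 [207.  142.8] [ 0.6133 -0.0197  0.0875]
0.0496201608918158
bar ((582.309814453125, 64.65054321289062), (60.48748779296875, 15.763813018798828), 43.49867630004883)
ball 0
```

View pics/w5c.png

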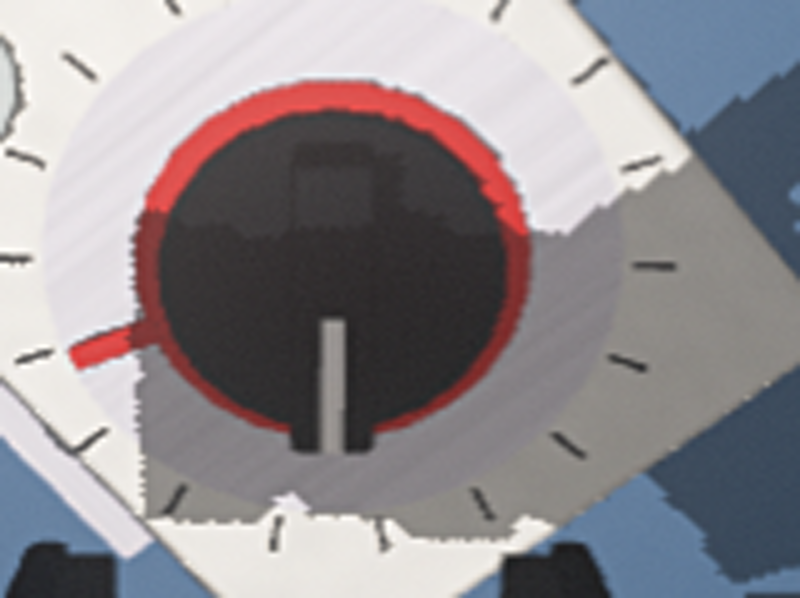

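View pics/w5.png

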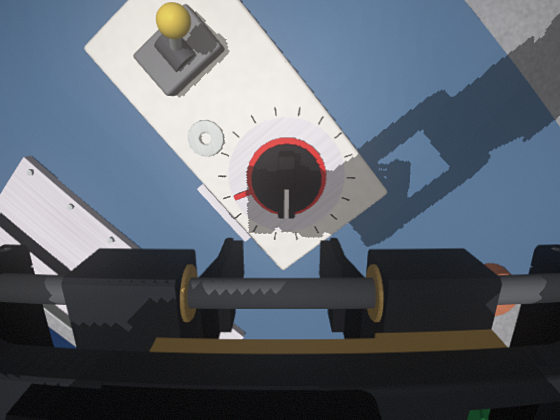

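Run:
```python
from plan import *
plan([.495,-.087,.22],-np.radians(50.4),2)
```

```text
0 tx 8.27 ty -2.56 tz 0.43 rz 0.440
1 tx 6.39 ty -5.84 tz 0.43 rz 0.440
```

>>> send_rows(
  claw=0,
  squeeze=20,
  deltas=[
    {"tx":1.65,"ty":-0.5,"tz":0,"rx":0,"ry":0,"rz":0.09},
    {"tx":3.3,"ty":-1.0,"tz":0,"rx":0,"ry":0,"rz":0.18},
    {"tx":4.9,"ty":-1.5,"tz":0,"rx":0,"ry":0,"rz":0.27},
    {"tx":6.5,"ty":-2.0,"tz":0,"rx":0,"ry":0,"rz":0.36},
    {"tx":8.1,"ty":-2.5,"tz":0,"rx":0,"ry":0,"rz":0.44},
  ],
)

```text
time: 13.62
position: [0.5381, -0.0102, 0.2289]
tool_rot: [-0.158, 0.987, 0.001, -0.002]
ft_force: [0.5, -0.9, -0.5]
grip_width: 0.0146
```

>>> send_rows(
  deltas=[
    {"tx":1.3,"ty":-1.2,"tz":0,"rx":0,"ry":0,"rz":0.09},
    {"tx":2.6,"ty":-2.4,"tz":0,"rx":0,"ry":0,"rz":0.18},
    {"tx":3.9,"ty":-3.5,"tz":0,"rx":0,"ry":0,"rz":0.27},
    {"tx":5.2,"ty":-4.7,"tz":0,"rx":0,"ry":0,"rz":0.36},
    {"tx":6.4,"ty":-5.8,"tz":0,"rx":0,"ry":0,"rz":0.44},
  ],
)

```text
time: 14.03
position: [0.4956, -0.0855, 0.229]
tool_rot: [0.062, 0.998, 0.001, -0.002]
ft_force: [-0.3, -0.3, -0.1]
grip_width: 0.0009
```

>>> send_rows(
  deltas=[
    {"tx":0,"ty":0,"tz":0,"rx":0,"ry":0,"rz":0},
    {"tx":0,"ty":0,"tz":0,"rx":0,"ry":0,"rz":0},
  ],
)

```text
time: 14.2
position: [0.4963, -0.0852, 0.2295]
tool_rot: [0.06, 0.998, 0.001, -0.001]
ft_force: [0.3, 0.3, 0.5]
grip_width: 0.0002
```

```bash
python3 st.py
python3 - <<'E'
from plan import *
plan([.495,-.087,.108],0,1)
T=pose(robot.get_obs())
c=snap('wrist','w6.png')
for q in robot.tip_of('lock_tip','wrist')[:2]: print(q['p'],q['xy'],px2w(c,q['xy'],.16,T),px2w(c,q['xy'],None,T))
E
```

```text
t 14.2 p [ 0.4963 -0.0852  0.2295] yaw 173.17 F [0.27 0.34 0.49] Ftool [-0.22  0.37 -0.49] M [ 0.084 -0.131  0.048] tau6 0.037 w 0.0002 q6 -1.844
0 tx 0.11 ty -0.19 tz 12.15 rz 0.000
```

View pics/w6.png

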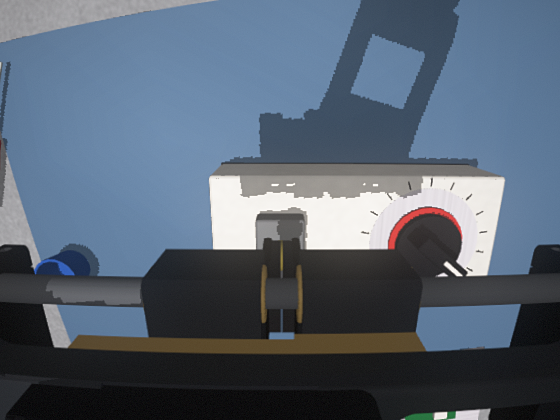

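>>> send_rows(
  deltas=[
    {"tx":0.1,"ty":-0.2,"tz":3,"rx":0,"ry":0,"rz":0},
    {"tx":0.1,"ty":-0.2,"tz":6,"rx":0,"ry":0,"rz":0},
    {"tx":0.1,"ty":-0.2,"tz":9,"rx":0,"ry":0,"rz":0},
    {"tx":0.1,"ty":-0.2,"tz":11,"rx":0,"ry":0,"rz":0},
    {"tx":0.1,"ty":-0.2,"tz":12.1,"rx":0,"ry":0,"rz":0},
  ],
)

```text
time: 14.72
position: [0.4944, -0.0853, 0.1068]
tool_rot: [0.058, 0.998, 0.001, -0.002]
ft_force: [-0.3, 0.7, 0.2]
grip_width: 0.0006
```

>>> send_rows(
  deltas=[
    {"tx":0,"ty":0,"tz":0,"rx":0,"ry":0,"rz":0},
    {"tx":0,"ty":0,"tz":0,"rx":0,"ry":0,"rz":0},
  ],
)

```text
time: 14.88
position: [0.4958, -0.0861, 0.109]
tool_rot: [0.059, 0.998, 0.0, -0.001]
ft_force: [-0.1, 0.4, 0.6]
grip_width: 0.0008
```

```bash
python3 st.py
python3 - <<'E'
from plan import *
c=snap('side','s2.png'); a=c['color']; cv2.imwrite('pics/s2c.png',cv2.resize(a[130:250,230:390,::-1],None,fx=5,fy=5,interpolation=cv2.INTER_CUBIC))
E
```

```text
t 14.8833 p [ 0.4958 -0.0861  0.109 ] yaw 173.29 F [-0.09  0.41  0.61] Ftool [ 0.14  0.4  -0.61] M [ 0.098 -0.099  0.054] tau6 -0.001 w 0.0008 q6 -1.848
```

View pics/s2c.png

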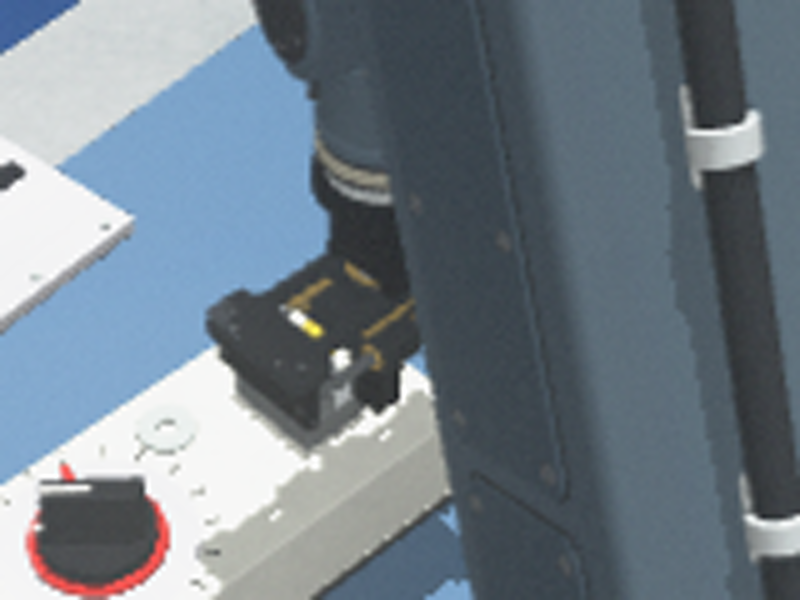

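>>> send_rows(
  deltas=[
    {"tx":-0.8,"ty":0,"tz":0,"rx":0,"ry":0,"rz":0},
    {"tx":-1.6,"ty":0,"tz":0,"rx":0,"ry":0,"rz":0},
    {"tx":-2.4,"ty":0,"tz":0,"rx":0,"ry":0,"rz":0},
    {"tx":-3.2,"ty":0,"tz":0,"rx":0,"ry":0,"rz":0},
    {"tx":-4.0,"ty":0,"tz":0,"rx":0,"ry":0,"rz":0},
  ],
)

```text
time: 15.35
position: [0.5363, -0.0917, 0.1101]
tool_rot: [0.059, 0.998, -0.0, -0.0]
ft_force: [-1.6, 0.9, 1.9]
grip_width: 0.0009
```

>>> send_rows(
  deltas=[
    {"tx":-0.6,"ty":0,"tz":0,"rx":0,"ry":0,"rz":0},
    {"tx":-1.2,"ty":0,"tz":0,"rx":0,"ry":0,"rz":0},
    {"tx":-1.8,"ty":0,"tz":0,"rx":0,"ry":0,"rz":0},
    {"tx":-2.2,"ty":0,"tz":0,"rx":0,"ry":0,"rz":0},
    {"tx":-2.5,"ty":0,"tz":0,"rx":0,"ry":0,"rz":0},
  ],
)

```text
time: 15.77
position: [0.5607, -0.0947, 0.1093]
tool_rot: [0.059, 0.998, 0.0, -0.0]
ft_force: [-1.9, 0.0, -0.7]
grip_width: 0.0007
```

```bash
python3 st.py
python3 - <<'E'
from h import *
T=pose(robot.get_obs())
c=snap('wrist','w7.png')
for q in robot.tip_of('lock_tip','wrist')[:2]: print(q['p'],q['xy'],px2w(c,q['xy'],.16,T),px2w(c,q['xy'],None,T))
E
```

```text
t 15.7667 p [ 0.5607 -0.0947  0.1093] yaw 173.19 F [-1.87  0.03 -0.74] Ftool [ 1.86 -0.19  0.74] M [0.162 0.089 0.027] tau6 -0.002 w 0.0007 q6 -1.816
0.71 [283.7, 315.0] [ 0.58773537 -0.09642082  0.16      ] [ 0.56352108 -0.09381961  0.19526329]
```

View pics/w7.png

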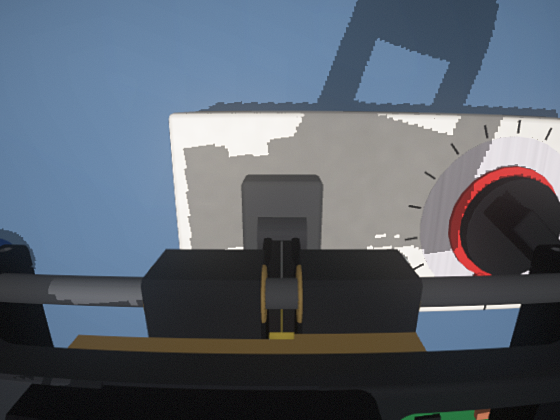

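>>> send_rows(
  deltas=[
    {"tx":-0.2,"ty":0,"tz":0,"rx":0,"ry":0,"rz":0},
    {"tx":-0.4,"ty":0,"tz":0,"rx":0,"ry":0,"rz":0},
    {"tx":-0.5,"ty":0,"tz":0,"rx":0,"ry":0,"rz":0},
    {"tx":-0.5,"ty":0,"tz":0,"rx":0,"ry":0,"rz":0},
  ],
)

```text
time: 16.2
position: [0.5653, -0.0952, 0.1095]
tool_rot: [0.059, 0.998, 0.0, -0.0]
ft_force: [-0.9, 0.2, -0.4]
grip_width: 0.0002
```

>>> send_rows(
  deltas=[
    {"tx":-0.1,"ty":0,"tz":0,"rx":0,"ry":0,"rz":0},
    {"tx":-0.2,"ty":0,"tz":0,"rx":0,"ry":0,"rz":0},
    {"tx":-0.2,"ty":0,"tz":0,"rx":0,"ry":0,"rz":0},
  ],
)

```text
time: 16.45
position: [0.5674, -0.0955, 0.1096]
tool_rot: [0.059, 0.998, 0.0, -0.0]
ft_force: [-1.2, 0.0, -0.3]
grip_width: 0.0005
```

```bash
python3 st.py
```

```text
t 16.45 p [ 0.5674 -0.0955  0.1096] yaw 173.19 F [-1.19  0.04 -0.31] Ftool [ 1.19 -0.11  0.31] M [ 0.139  0.031 -0.012] tau6 0.009 w 0.0005 q6 -1.813
```

>>> send_rows(
  deltas=[
    {"tx":-0.1,"ty":0,"tz":0,"rx":0,"ry":0,"rz":0},
    {"tx":-0.2,"ty":0,"tz":0,"rx":0,"ry":0,"rz":0},
    {"tx":-0.2,"ty":0,"tz":0,"rx":0,"ry":0,"rz":0},
  ],
)

```text
time: 16.7
position: [0.5687, -0.0956, 0.1095]
tool_rot: [0.059, 0.998, 0.0, -0.001]
ft_force: [-3.0, 0.1, 0.4]
grip_width: 0.0002
```

>>> send_rows(
  deltas=[
    {"tx":-0.1,"ty":0,"tz":0,"rx":0,"ry":0,"rz":0},
    {"tx":-0.2,"ty":0,"tz":0,"rx":0,"ry":0,"rz":0},
    {"tx":-0.2,"ty":0,"tz":0,"rx":0,"ry":0,"rz":0},
  ],
)

```text
time: 16.95
position: [0.5687, -0.0955, 0.1094]
tool_rot: [0.059, 0.998, 0.0, -0.003]
ft_force: [-7.6, 0.4, 2.4]
grip_width: 0.0007
```

```bash
python3 st.py
```

```text
t 16.95 p [ 0.5687 -0.0955  0.1094] yaw 173.22 F [-7.62  0.41  2.37] Ftool [ 7.63 -0.49 -2.32] M [ 0.086  0.96  -0.03 ] tau6 0.003 w 0.0007 q6 -1.811
```

>>> send_rows(
  deltas=[
    {"tx":0.8,"ty":0,"tz":0,"rx":0,"ry":0,"rz":0},
    {"tx":2.0,"ty":0,"tz":0,"rx":0,"ry":0,"rz":0},
    {"tx":4,"ty":0,"tz":0,"rx":0,"ry":0,"rz":0},
    {"tx":7,"ty":0,"tz":-1.5,"rx":0,"ry":0,"rz":0},
    {"tx":9,"ty":0,"tz":-4.5,"rx":0,"ry":0,"rz":0},
  ],
)

```text
time: 17.37
position: [0.4782, -0.0841, 0.1525]
tool_rot: [0.06, 0.998, 0.001, -0.003]
ft_force: [-0.9, -0.2, -0.7]
grip_width: 0.0005
```

>>> send_rows(
  deltas=[
    {"tx":1,"ty":0,"tz":-3.5,"rx":0,"ry":0,"rz":0},
    {"tx":1,"ty":0,"tz":-7,"rx":0,"ry":0,"rz":0},
    {"tx":1,"ty":0,"tz":-10.5,"rx":0,"ry":0,"rz":0},
    {"tx":1,"ty":0,"tz":-13,"rx":0,"ry":0,"rz":0},
    {"tx":1,"ty":0,"tz":-13,"rx":0,"ry":0,"rz":0},
  ],
)

```text
time: 17.78
position: [0.477, -0.0861, 0.2913]
tool_rot: [0.059, 0.998, -0.003, 0.008]
ft_force: [1.3, -0.2, 0.2]
grip_width: 0.0007
```

```bash
python3 st.py
python3 - <<'E'
from h import *
Z={'ring_grip':.124,'ring_index':.093,'pointer_tip':.093,'spare_blade':.0875,'lock_tip':.16}
for n in ('wrist','top','side'):
    T=pose(robot.get_obs());c=snap(n,n+'8.png');P={}
    for l in Z:
        for q in robot.tip_of(l,n)[:1]:
            P[l]=px2w(c,q['xy'],Z[l],T); print(n,l,round(q['p'],2),np.round(q['xy'],1),P[l].round(4))
    if 'ring_index' in P and 'pointer_tip' in P: print('gap',np.linalg.norm(P['ring_index']-P['pointer_tip']))
c=robot.camera('side')['color']; cv2.imwrite('pics/s8c.png',cv2.resize(c[150:270,190:350,::-1],None,fx=5,fy=5,interpolation=cv2.INTER_CUBIC))
E
```

```text
t 17.7833 p [ 0.477  -0.0861  0.2913] yaw 173.2 F [ 1.29 -0.16  0.17] Ftool [-1.3  -0.01 -0.15] M [ 0.057 -0.119  0.01 ] tau6 0.005 w 0.0007 q6 -1.862
wrist ring_grip 0.79 [418.7 245. ] [0.5813 0.0665 0.124 ]
wrist ring_index 0.93 [428.  254.2] [0.6117 0.0911 0.093 ]
top ring_grip 0.82 [246.2 182.2] [0.586  0.0711 0.124 ]
top ring_index 0.66 [157.2 168.9] [0.6299 0.3185 0.093 ]
top spare_blade 0.53 [282.5 174. ] [ 0.6169 -0.0258  0.0875]
top lock_tip 0.59 [240.2 178.2] [0.589  0.0834 0.16  ]
side ring_grip 0.78 [247.  229.1] [0.5849 0.0643 0.124 ]
side ring_index 0.6 [232.3 238. ] [0.6137 0.1    0.093 ]
side spare_blade 0.39 [261.7 217.8] [ 0.6047 -0.0149  0.0875]
side lock_tip 0.62 [283.  187.1] [ 0.5937 -0.1034  0.16  ]
```

View pics/wrist8.png

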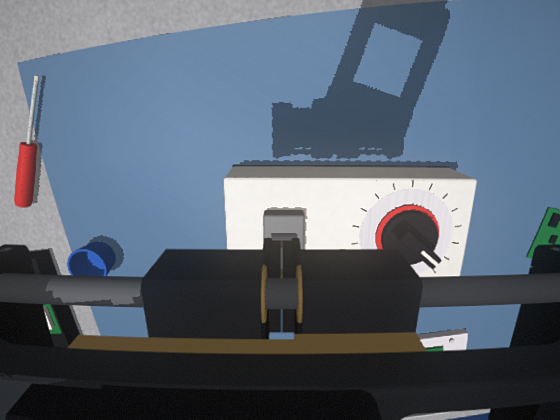

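View pics/s8c.png

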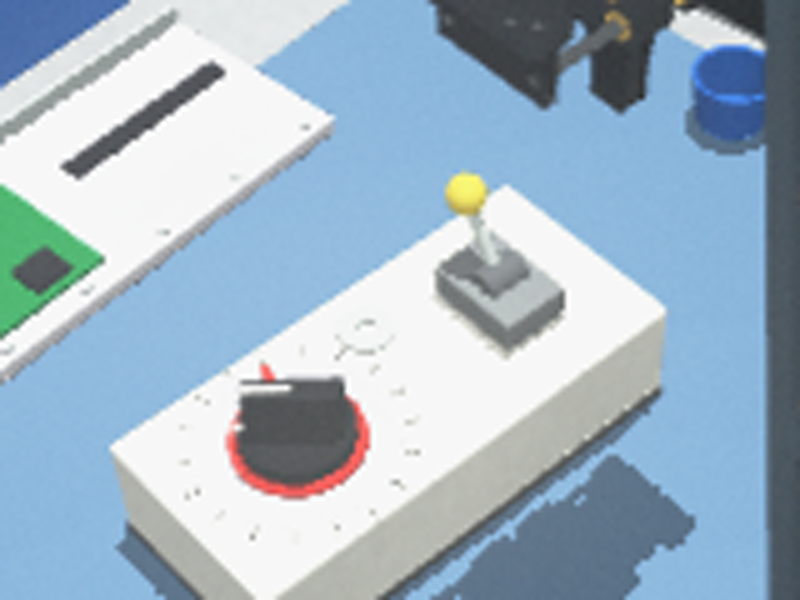

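View pics/top8.png

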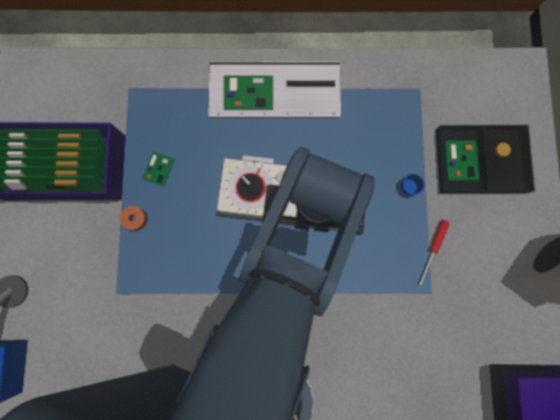

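```bash
python3 -c "
from rig import robot
print(robot.hand_in())"; python3 st.py
```

```text
the job is handed in; nothing more can be done
None
the job is handed in; nothing more can be done
```

The job is handed in after about 18 s of the 61 s allowed. The blade gap is set and the lock lever is over at its end stop.

- **Touch:** I turned the ring clockwise in small steps until the wrist moment read about 0.37–0.4 N m. That is well above the 0.15 N m of a click, so I took it as the touch. It stayed under the 0.6 N m safe limit.
- **Back-off:** I turned the ring back three notches and let go. Seen from above, the ring index and red pointer were about 49.6 mm apart (45–53 mm means three clicks). The bar rested on the notch I expected.
- **Lever:** I pushed it with closed fingers until the force rose from about 1 N to 7.6 N without further travel, then backed away. The side picture shows the ball leaning away from the robot's side, within about 6 mm of where I expected it.
- **Other things on the bench:** In the last pictures the ring, blade, cup, reel, screwdriver and board looked where they had been.

**What failed or disagreed:**
- **Missed first grasp:** The fingers end about 37 mm short of the stated TCP. My first grasp closed on air just above the ring. I measured the offset in the wrist picture and went that much lower.
- **Size of the touch torque:** The pointer stopped about 6° past the touch by the camera. That would be about 0.5 N m from the blades, more than the wrist moment showed but still under 0.6.
- **Pointer not re-checked:** The pointer was not recognised in the last pictures, so the 49.6 mm gap dates from before the lever move.

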